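Lay out engraving blanks in the tray

ROBOT

A 7-joint arm with a two-finger parallel gripper is mounted at the origin on the work surface. World frame = base frame: x ahead of the robot, y to its left, z up, the work surface at z = 0. Lengths are in m, angles in rad, forces in N, time in s.
With the tool pointing down it reaches from about 0.35 to 0.9 m from the base axis. Payload 8.1 kg.
Tool frame: the origin (TCP) lies at the very end of the fingers, on their centre line; the grasp point (between the pads) lies 19 mm behind it; x points along the fingers, y is the direction in which the jaws open and shut, and the axes are right-handed (so a half turn about x gives the same grasp; the last joint's range is limited). The gripper opens to 92 mm and grips with 3 to 60 N. Pads are 19 mm wide; open, the fingers measure 130 mm over their backs; the gripper's body (75 mm by 190 mm) begins 47 mm behind the grasp point.
Start: joints at [-1.233, 0.434, 0.025, 1.573, -0.012, 1.134, -0.075], TCP at [0.267, 0.565, 0.19] pointing down, gripper open.
Joint ranges: [-2.62, 2.62], [-0.44, 2.09], [-1.27, 1.32], [0.08, 2.57], [-1.32, 4.46], [0.12, 2], [-2.74, 2.74]. Speed limits (rad/s): [2.22, 2.22, 3.01, 3.01, 3.14, 3.14, 3.14].

INTERFACE

Orientations are given as a rotation vector (axis times angle).
In Python, from cell import arm gives the robot as it stands.
- The arm moves only by the tool servo_tool, never from a script. Its argument "plan" is a list of rows, each a list of 2 entries, a list of its own where there are three numbers: the shift along the world's x, y, z in cm, then the turn, a rotation vector about the world's x, y, z in degrees. A call has 1 to 12 rows; each row is the pose to reach, as a shift and turn from the pose measured when the call began; what a row does not reach only later rows make up. A row lasts 1/10 s, in which the tool goes at most 50 mm and 8.59 degrees, less where a joint would pass 70% of its speed; a pose out of reach is approached as far as the arm can. A call with a gripper value outside its range is refused whole. "grip" is the opening, from 0 (shut) to 1 (fully open), set as the call begins (left out, the last holds). The fingers move at their own pace and stop on an object; "squeeze" is the grip in N (left out, the last holds). Time passes only in rows, so rows that repeat a pose let the fingers close. It gives the time, the measured TCP pose, the force and the opening at its end, in the units of the state.
- arm.observe(): the state, without advancing time (a new reading comes with each control period).
- arm.get_image(name): name is "scene" or "side" or "wrist"; returns a dict with "frame" (384x512x3 uint8, blue, green, red), "fx", "fy", "cx", "cy" (pixels), "position" and "rotation" of the camera in the world. Camera axes: x right, y down, z forward; pixel columns grow to the right and rows downward; lengths in m; the calibration is good to about 2 mm. A picture is of the moment at which its call begins. There is no depth.
- arm.sign_off(): hands the job in, once; it reports no verdict.
Trained networks look in a picture, given as the dict that the camera call returned (one of the last four; its "shot" number tells which), for a name from the list of things; names that differ only in an ending like _2 or _b are one class to them, and where a whole thing is asked for, a point or a joint stands for the part that bears it (a point fixed in the world has none). Each returns a list of dicts, best first, with "score" (0 to 1); they miss things now and then, are a little off and sometimes report something else, mostly with a low value. They report only what shows in the picture. A call takes as long as a camera call. They do not tell look-alikes from the thing itself.
- arm.search_frame(picture, query): "at" ([column, row] in pixels, amid what is visible of it).
- arm.trace(picture, query): "pixels" (384x512 bool, what is visible of it) and "at" ([column, row] in pixels, amid what is visible of it).
The state is a dict: "clock": time; "joints": joint angles; "dq": joint speeds; "joint_efforts": joint torques, N m; "position": TCP position; "ee_rot": TCP orientation; "force": force on the tool from outside, world axes, zero at the start; "ft_torque": the same for the moment, N m; "width": opening from 0.0 (shut) to 1.0 (fully open).
Only numpy, scipy, OpenCV 4.12 (cv2) and the standard library are available. Lean on these libraries where they do the work, as an engineer would, in place of code of your own. Each camera call takes 0.05 s, during which the arm holds its last target.

TASK

First take the T-shaped vise key out of the tray and lay it flat on the middle of the round cork mat. Then complete the tray's grid: lay the three loose rectangular steel blanks flat in the three empty outlines, one in each, square to it and inside its lines. Leave the blanks already in the tray and everything else where they are.

Things in the scene. Friction and masses are not known exactly. Their poses are not given: they have to be found in the camera images.
- blank_1_centre (a point): plain steel engraving blank, a rectangular plate 68 x 40 x 15 mm (about 0.3 kg); point at its centre, half-way up (7.5 mm above its underside); y along its 68 mm length, x across its 40 mm width, z up. One of the three loose ones, lying flat on the bench to the left or right of the tray, at any yaw
- blank_2_centre (a point): plain steel engraving blank, a rectangular plate 68 x 40 x 15 mm (about 0.3 kg); point at its centre, half-way up (7.5 mm above its underside); y along its 68 mm length, x across its 40 mm width, z up. One of the three loose ones, lying flat on the bench to the left or right of the tray, at any yaw
- blank_3_centre (a point): plain steel engraving blank, a rectangular plate 68 x 40 x 15 mm (about 0.3 kg); point at its centre, half-way up (7.5 mm above its underside); y along its 68 mm length, x across its 40 mm width, z up. One of the three loose ones, lying flat on the bench to the left or right of the tray, at any yaw
- laid_1_centre (a point): plain steel engraving blank, a rectangular plate 68 x 40 x 15 mm (about 0.3 kg); point at its centre, half-way up (7.5 mm above its underside); y along its 68 mm length, x across its 40 mm width, z up. One of the three already lying in the tray
- laid_2_centre (a point): plain steel engraving blank, a rectangular plate 68 x 40 x 15 mm (about 0.3 kg); point at its centre, half-way up (7.5 mm above its underside); y along its 68 mm length, x across its 40 mm width, z up. One of the three already lying in the tray
- laid_3_centre (a point): plain steel engraving blank, a rectangular plate 68 x 40 x 15 mm (about 0.3 kg); point at its centre, half-way up (7.5 mm above its underside); y along its 68 mm length, x across its 40 mm width, z up. One of the three already lying in the tray
- tray: shallow tray with wooden edges and cork floor, 282 (x) x 212 (y) mm outside, fixed to the bench; origin under its centre on the bench; floor 6 mm above the bench, edges 6 mm wide and 12 mm above the bench. Its floor carries six thin black rectangular outlines in two columns of three (rows 76 mm apart along its x, columns 92 mm apart along its y); the column on its +y side is taken by the laid blanks
- empty_1 (a point): centre of an empty outline, at the tray's floor surface (6 mm above the bench); the outline is 80 mm along y and 52 mm along x, so a blank has 6 mm to spare on each side; x and y are those of the tray. Nearest row to the robot
- empty_2 (a point): centre of an empty outline, at the tray's floor surface (6 mm above the bench); the outline is 80 mm along y and 52 mm along x, so a blank has 6 mm to spare on each side; x and y are those of the tray. Middle row
- empty_3 (a point): centre of an empty outline, at the tray's floor surface (6 mm above the bench); the outline is 80 mm along y and 52 mm along x, so a blank has 6 mm to spare on each side; x and y are those of the tray. Farthest row
- filled_1 (a point): centre of the outline on which laid_1 lies, at the tray's floor surface; same size and axes as the empty ones
- filled_2 (a point): centre of the outline on which laid_2 lies, at the tray's floor surface; same size and axes as the empty ones
- filled_3 (a point): centre of the outline on which laid_3 lies, at the tray's floor surface; same size and axes as the empty ones
- key_centre (a point): T-shaped steel vise key of 12 mm round bar lying flat, 0.12 kg: a 114 mm shaft plus a 6 mm square tip, and a 70 mm crossbar. It starts in the tray's empty column. Point on the shaft's axis at the balance point, 6 mm above its underside; x along the shaft: the crossbar (along y) is at x = +36 mm, the tip at x = -78 mm; z up
- mat_top (a point): centre of the top face of a round cork mat, 170 mm across, 6 mm thick, fixed flat on the bench (its top 6 mm above the bench)
- disc_centre (a point): bystander: round steel disc 60 mm across, 15 mm high, loose among the blanks; point at its centre
- stone_centre (a point): bystander: grey sharpening stone 74 (y) x 34 (x) x 26 mm, loose among the blanks; point at its centre
- tin_centre (a point): bystander: small flat tin with a red lid, 68 (y) x 48 (x) x 24 mm, loose among the blanks; point at its centre
Things that resemble listed ones, but are neither listed nor needed, are in the scene too. Leave any black or purple look-alike of the part that bears blank_1_centre alone.

How it is judged:
On the way, in this order (a step that is already met when the one before it is completed fails the run):
1. the vise key lies flat on the round cork mat (horizontal distance between key_centre and mat_top below 0.05 m and z of key_centre in the frame of mat_top between 0.002 and 0.011 m and linear speed of key below 0.02 m/s and angle between key_centre's own z axis and vertical below 0.12 rad and contact force between key and the fingers below 0.05 N), for 0.2 s.
2. each of the three empty outlines has a blank lying inside it (((x of blank_1_centre in the frame of empty_1 between -0.008 and 0.008 m and y of blank_1_centre in the frame of empty_1 between -0.008 and 0.008 m and z of blank_1_centre in the frame of empty_1 between 0.003 and 0.012 m and angle between the y axis of blank_1_centre and the y axis of empty_1, either way round below 0.16 rad) or (x of blank_2_centre in the frame of empty_1 between -0.008 and 0.008 m and y of blank_2_centre in the frame of empty_1 between -0.008 and 0.008 m and z of blank_2_centre in the frame of empty_1 between 0.003 and 0.012 m and angle between the y axis of blank_2_centre and the y axis of empty_1, either way round below 0.16 rad) or (x of blank_3_centre in the frame of empty_1 between -0.008 and 0.008 m and y of blank_3_centre in the frame of empty_1 between -0.008 and 0.008 m and z of blank_3_centre in the frame of empty_1 between 0.003 and 0.012 m and angle between the y axis of blank_3_centre and the y axis of empty_1, either way round below 0.16 rad)) and ((x of blank_1_centre in the frame of empty_2 between -0.008 and 0.008 m and y of blank_1_centre in the frame of empty_2 between -0.008 and 0.008 m and z of blank_1_centre in the frame of empty_2 between 0.003 and 0.012 m and angle between the y axis of blank_1_centre and the y axis of empty_2, either way round below 0.16 rad) or (x of blank_2_centre in the frame of empty_2 between -0.008 and 0.008 m and y of blank_2_centre in the frame of empty_2 between -0.008 and 0.008 m and z of blank_2_centre in the frame of empty_2 between 0.003 and 0.012 m and angle between the y axis of blank_2_centre and the y axis of empty_2, either way round below 0.16 rad) or (x of blank_3_centre in the frame of empty_2 between -0.008 and 0.008 m and y of blank_3_centre in the frame of empty_2 between -0.008 and 0.008 m and z of blank_3_centre in the frame of empty_2 between 0.003 and 0.012 m and angle between the y axis of blank_3_centre and the y axis of empty_2, either way round below 0.16 rad)) and ((x of blank_1_centre in the frame of empty_3 between -0.008 and 0.008 m and y of blank_1_centre in the frame of empty_3 between -0.008 and 0.008 m and z of blank_1_centre in the frame of empty_3 between 0.003 and 0.012 m and angle between the y axis of blank_1_centre and the y axis of empty_3, either way round below 0.16 rad) or (x of blank_2_centre in the frame of empty_3 between -0.008 and 0.008 m and y of blank_2_centre in the frame of empty_3 between -0.008 and 0.008 m and z of blank_2_centre in the frame of empty_3 between 0.003 and 0.012 m and angle between the y axis of blank_2_centre and the y axis of empty_3, either way round below 0.16 rad) or (x of blank_3_centre in the frame of empty_3 between -0.008 and 0.008 m and y of blank_3_centre in the frame of empty_3 between -0.008 and 0.008 m and z of blank_3_centre in the frame of empty_3 between 0.003 and 0.012 m and angle between the y axis of blank_3_centre and the y axis of empty_3, either way round below 0.16 rad))), for 0.2 s.
At the end, for the whole second after the job is handed in: Each empty outline holds one loose blank flat on the tray floor, centred within 8 mm along both sides and square within 0.16 rad; the laid blanks likewise in theirs; the key flat (0.12 rad) on the cork mat, its point within 50 mm of the mat's centre; all at rest (all of step 2 and x of laid_1_centre in the frame of filled_1 between -0.008 and 0.008 m and y of laid_1_centre in the frame of filled_1 between -0.008 and 0.008 m and z of laid_1_centre in the frame of filled_1 between 0.003 and 0.012 m and angle between the y axis of laid_1_centre and the y axis of filled_1, either way round below 0.16 rad and x of laid_2_centre in the frame of filled_2 between -0.008 and 0.008 m and y of laid_2_centre in the frame of filled_2 between -0.008 and 0.008 m and z of laid_2_centre in the frame of filled_2 between 0.003 and 0.012 m and angle between the y axis of laid_2_centre and the y axis of filled_2, either way round below 0.16 rad and x of laid_3_centre in the frame of filled_3 between -0.008 and 0.008 m and y of laid_3_centre in the frame of filled_3 between -0.008 and 0.008 m and z of laid_3_centre in the frame of filled_3 between 0.003 and 0.012 m and angle between the y axis of laid_3_centre and the y axis of filled_3, either way round below 0.16 rad and horizontal distance between key_centre and mat_top below 0.05 m and z of key_centre in the frame of mat_top between 0.002 and 0.011 m and linear speed of each of key, blank_1, blank_2, blank_3, laid_1, laid_2, laid_3 below 0.02 m/s and angle between key_centre's own z axis and vertical below 0.12 rad); the robot touches nothing.
It fails at once if the disc, the stone or the tin is shifted by more than 25 mm (distance of any of disc_centre, stone_centre, tin_centre from where it was at the start of the episode above 0.025 m).
It fails at once if a blank already in the tray is shifted by more than 25 mm (distance of any of laid_1_centre, laid_2_centre, laid_3_centre from where it was at the start of the episode above 0.025 m).
It also fails if it takes over 72 s, if anything falls off the work surface, if the arm or the gripper's body presses on something with over 40 N, if the wrist force passes 120 N, or if a joint passes its speed limit or range.

## Working session

There is one attempt and no reset: what is moved stays moved. The work goes in short steps, Python scripts to look and compute and a tool call to move; the robot and the scene stay as the last step left them, time stands still between calls to the robot, and variables do not carry over. Pictures are saved under pics/ and viewed, and the job is handed in when it is done.

Besides the shell and the picture viewer there is one more tool, called after "Call:" as name([rows], argument=value, ...), one row to a line, values as JSON. servo_tool: Moves the arm, as the interface text tells. Its arguments: {"type":"object","properties":{"plan":{"type":"array","items":{"type":"array"}},"grip":{"type":"number"},"squeeze":{"type":"number"}},"required":["plan"]}

```bash
mkdir -p pics; ls
python3 - <<'E'
from cell import arm
import cv2,numpy as np,pickle
s=arm.observe(); print({k:np.round(v,3).tolist() for k,v in s.items()})
for n in ["scene","side","wrist"]:
    p=arm.get_image(n); cv2.imwrite(f"pics/{n}0.png",p["frame"]); pickle.dump(p,open(f"pics/{n}0.pkl","wb"))
    print(n,p["fx"],p["fy"],p["cx"],p["cy"],np.round(p["position"],3),np.round(p["rotation"],3).tolist(),p["shot"])
    if n!="wrist":
        for q in ["blank_1_centre","key_centre","disc_centre","stone_centre","tin_centre","tray","empty_1","mat_top","laid_1_centre"]:
            try:
                r=arm.search_frame(p,q); print(q,[(round(d["score"],2),np.round(d["at"]).tolist()) for d in r])
            except Exception as e: print(q,e)
E
```

```text
pics
{'clock': 0.0, 'joints': [-1.233, 0.435, 0.025, 1.574, -0.012, 1.134, -0.075], 'dq': [-0.001, 0.0, -0.0, -0.0, 0.0, -0.002, -0.0], 'joint_efforts': [0.0, -66.783, 0.986, -31.446, -0.06, 0.043, 0.0], 'position': [0.266, 0.565, 0.19], 'ee_rot': [0.345, 1.543, -0.347], 'force': [-0.22, 0.362, 0.384], 'ft_torque': [-0.013, -0.05, 0.005], 'width': 1.0}
scene 452.90433354831134 452.90433354831134 254.37504920866067 186.62078019306213 [ 1.263 -0.102  0.911] [-1.874, -1.609, 0.633] 1
blank_1_centre [(0.87, [380.0, 163.0]), (0.78, [374.0, 185.0]), (0.69, [339.0, 164.0]), (0.66, [334.0, 139.0])]
key_centre [(0.57, [243.0, 247.0])]
disc_centre [(0.79, [104.0, 211.0]), (0.25, [252.0, 240.0])]
stone_centre [(0.78, [331.0, 189.0])]
tin_centre [(0.88, [340.0, 228.0])]
tray [(0.33, [373.0, 186.0])]
empty_1 [(0.69, [252.0, 240.0]), (0.53, [333.0, 190.0])]
mat_top [(0.71, [132.0, 262.0])]
laid_1_centre [(0.59, [265.0, 209.0])]
side 470.9811961930117 470.9811961930117 253.64087041648165 192.92165188044694 [-0.15  -0.812  0.889] [-2.168, 0.666, -0.337] 2
blank_1_centre [(0.82, [144.0, 177.0]), (0.64, [178.0, 172.0]), (0.56, [159.0, 150.0]), (0.48, [194.0, 151.0]), (0.2, [286.0, 197.0])]
key_centre [(0.76, [303.0, 196.0])]
disc_centre [(0.83, [340.0, 300.0])]
stone_centre [(0.77, [215.0, 166.0])]
tin_centre [(0.73, [250.0, 156.0]), (0.64, [215.0, 167.0])]
tray [(0.76, [283.0, 201.0]), (0.31, [258.0, 196.0])]
empty_1 [(0.89, [285.0, 197.0]), (0.56, [229.0, 143.0])]
mat_top []
laid_1_centre [(0.43, [372.0, 247.0])]
wrist 321.9037631187263 321.9037631187263 257.68736419537436 194.52896352890616 [0.207 0.594 0.385] [2.468, 1.566, 0.2] 3
```

View pics/scene0.png

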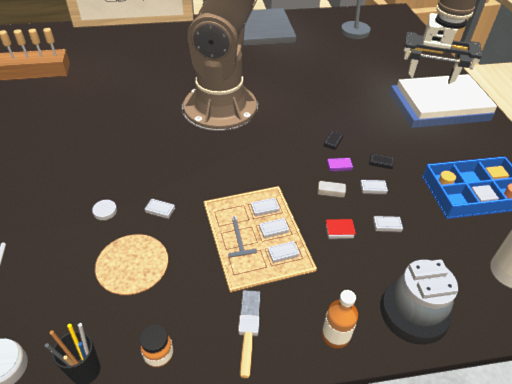

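View pics/side0.png

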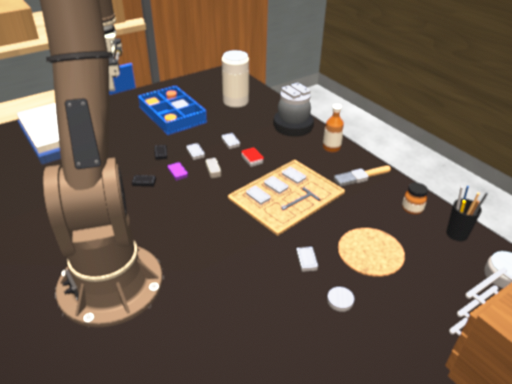

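View pics/wrist0.png

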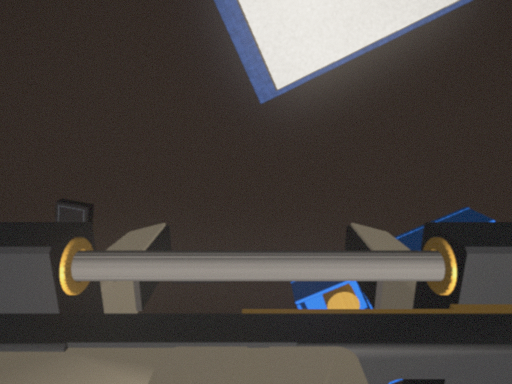

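The scene view shows silver loose blanks at (160,209), (374,187) and (388,224). The look-alikes to avoid are black at (334,139) and (381,161), purple at (340,164), the stone at (332,189), the silver pieces in the blue box at (484,194), and the laid blanks at (265,208), (274,229) and (284,252). The key is at (240,240) and the mat at (132,263). Next I'll make rectified crops to check this choice.

```bash
cat > h.py <<'E'
import cv2,numpy as np,pickle
from scipy.spatial.transform import Rotation as R
def RM(p):
    r=np.asarray(p["rotation"],float)
    return R.from_rotvec(r).as_matrix() if r.shape==(3,) else r
def px2w(p,uv,z):
    d=RM(p)@np.array([(uv[0]-p["cx"])/p["fx"],(uv[1]-p["cy"])/p["fy"],1.])
    o=np.asarray(p["position"]); return o+d*(z-o[2])/d[2]
def w2px(p,X):
    c=RM(p).T@(np.asarray(X,float)-np.asarray(p["position"]))
    return np.array([p["fx"]*c[0]/c[2]+p["cx"],p["fy"]*c[1]/c[2]+p["cy"]])
def rect(p,x0,x1,y0,y1,z,s=1.0):
    # image: columns = -y (left is +y), rows = -x (up is +x); s mm per px
    cs=[(x1,y1),(x1,y0),(x0,y0),(x0,y1)]
    W=int((y1-y0)*1000/s);H=int((x1-x0)*1000/s)
    src=np.float32([w2px(p,(a,b,z)) for a,b in cs]); dst=np.float32([[0,0],[W,0],[W,H],[0,H]])
    return cv2.warpPerspective(p["frame"],cv2.getPerspectiveTransform(src,dst),(W,H),flags=cv2.INTER_CUBIC)
E
python3 - <<'E'
from h import *
S=pickle.load(open("pics/scene0.pkl","rb"));D=pickle.load(open("pics/side0.pkl","rb"))
for n,a,b in [("blankL",(160,209),(307,259)),("blankR1",(374,187),(195,151)),("blankR2",(388,224),(231,141)),("mat",(132,263),(371,251)),("key",(240,240),(300,198)),("tray",(258,236),(286,196)),("stone",(332,189),(214,168)),("tin",(340,228),(252,156)),("disc",(104,211),(341,299))]:
    print(n,np.round(px2w(S,a,.012),3),np.round(px2w(D,b,.012),3))
a=rect(S,.3,.8,-.35,.3,.015,.85)
cv2.imwrite("pics/rs0.png",a)
b=rect(D,.3,.8,-.35,.3,.015,.85)
cv2.imwrite("pics/rd0.png",b)
E
```

```text
blankL [ 0.449 -0.205  0.012] [ 0.44  -0.213  0.012]
blankR1 [0.451 0.383 0.012] [0.443 0.376 0.012]
blankR2 [0.584 0.373 0.012] [0.576 0.362 0.012]
mat [ 0.611 -0.273  0.012] [ 0.596 -0.283  0.012]
key [ 0.58  -0.011  0.012] [ 0.579 -0.012  0.012]
tray [0.574 0.035 0.012] [0.551 0.018 0.012]
stone [0.442 0.264 0.012] [0.446 0.257 0.012]
tin [0.579 0.246 0.012] [0.585 0.247 0.012]
disc [ 0.436 -0.349  0.012] [ 0.425 -0.355  0.012]
```

```bash
ls pics
```

```text
rd0.png
rs0.png
scene0.pkl
scene0.png
side0.pkl
side0.png
wrist0.pkl
wrist0.png
```

Run:
```python
from h import *
S=pickle.load(open("pics/scene0.pkl","rb"));D=pickle.load(open("pics/side0.pkl","rb"))
for n,p in (("s",S),("d",D)):
    a=rect(p,.38,.76,-.40,.43,.010,1.05)
    cv2.imwrite(f"pics/r{n}1.png",a); print(a.shape)
    T=cv2.hconcat([rect(p,.41,.73,-.1,.15,.018,.65)])
    cv2.imwrite(f"pics/t{n}1.png",T)
```

```text
(361, 790, 3)
(361, 790, 3)
```

View pics/rs1.png

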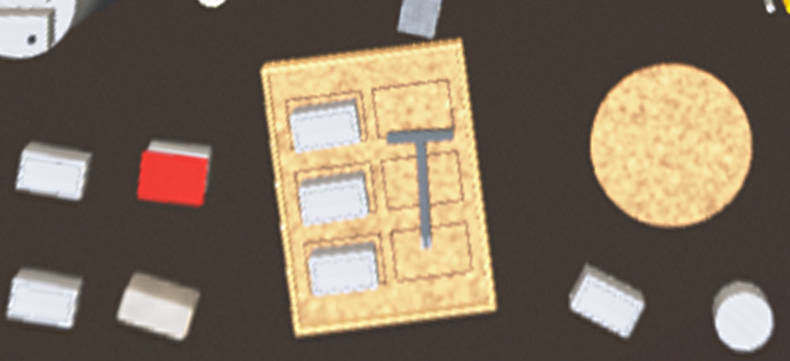

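View pics/rd1.png

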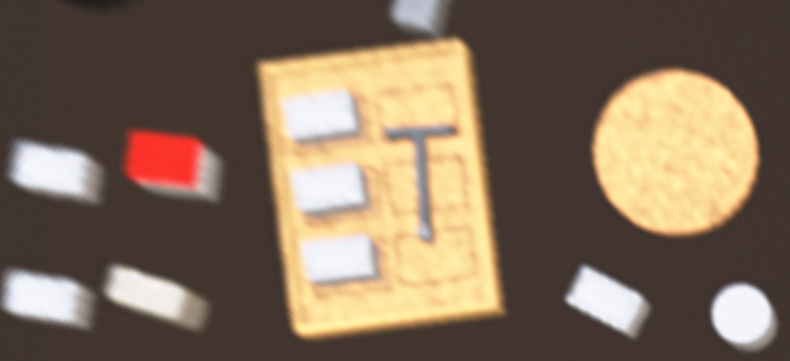

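View pics/ts1.png

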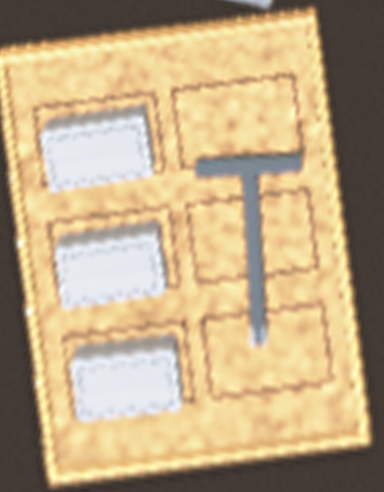

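The close crops confirm three plain silver plates: left at about (606,303) in rs1, right at about (53,172) and (45,298). The stone is beige and the tin is red. Next I'll fit the poses using silhouettes from both views.

```bash
cat >> h.py <<'E'
from scipy.optimize import minimize
UP=4
def hullmask(p,pts,roi):
    q=np.array([w2px(p,X) for X in pts])
    x0,y0,x1,y1=roi
    h=cv2.convexHull(((q-[x0,y0]+.5)*UP*16).astype(np.int32))
    m=np.zeros(((y1-y0)*UP,(x1-x0)*UP),np.uint8)
    cv2.fillConvexPoly(m,h,255,shift=4)
    return cv2.resize(m,(x1-x0,y1-y0),interpolation=cv2.INTER_AREA)/255.
def box(x,y,yaw,L,W,z0,z1):
    c,s=np.cos(yaw),np.sin(yaw)
    return [(x+c*a-s*b,y+s*a+c*b,z) for a in(-W/2,W/2) for b in(-L/2,L/2) for z in(z0,z1)]
def fit(views,x0,shape,rest=(.03,.03,.3)):
    # views: list of (p,softmask full image); shape(v)->pts
    def cost(v):
        t=0
        for p,m in views:
            c=np.array([w2px(p,X) for X in shape(x0)]);
            roi=(max(0,int(c[:,0].min())-14),max(0,int(c[:,1].min())-14),min(512,int(c[:,0].max())+14),min(384,int(c[:,1].max())+14))
            a=hullmask(p,shape(v),roi); b=m[roi[1]:roi[3],roi[0]:roi[2]]
            t+=np.abs(a-b).sum()/a.sum()
        return t
    best=None
    for d in ([0]if len(x0)<3 else (-.25,0,.25)):
        s0=np.array(x0,float)
        if len(x0)>2:s0[2]+=d
        sim=np.vstack([s0]+[s0+np.eye(len(x0))[i]*((.01,.01,.15)[i]) for i in range(len(x0))])
        r=minimize(cost,s0,method="Nelder-Mead",options=dict(initial_simplex=sim,xatol=1e-5,fatol=1e-5,maxiter=300))
        if best is None or r.fun<best.fun:best=r
    return best.x,best.fun
def bright(p,lo=60,hi=110):
    g=p["frame"].max(2).astype(float); return np.clip((g-lo)/(hi-lo),0,1)
E
python3 - <<'E'
from h import *
S=pickle.load(open("pics/scene0.pkl","rb"));D=pickle.load(open("pics/side0.pkl","rb"))
bg=S["frame"].max(2)[290:300,200:220]; print("bg",bg.mean())
vs={"S":[(S,bright(S))],"D":[(D,bright(D))]}; vs["SD"]=vs["S"]+vs["D"]
B=lambda L,W,z0,z1:(lambda v:box(*v,L,W,z0,z1))
circ=lambda r,z:(lambda v:[(v[0]+r*np.cos(t),v[1]+r*np.sin(t),zz) for t in np.linspace(0,6.283,48) for zz in(0,z)])
J=[("L",(.445,-.209,-.4),B(.068,.04,0,.015)),("R1",(.447,.38,-.1),B(.068,.04,0,.015)),("R2",(.58,.368,-.1),B(.068,.04,0,.015)),
("tray",(.565,.025,.12),B(.212,.282,0,.012)),("mat",(.604,-.278),circ(.085,.006)),("disc",(.43,-.352),circ(.03,.015)),("stone",(.443,.26,-.2),B(.074,.034,0,.026))]
for n,x0,sh in J:
    for k in vs: 
        x,f=fit(vs[k],x0,sh); print(n,k,np.round(x,4),round(f,3))
E
```

```text
bg 66.82
L S [ 0.4408 -0.2076 -0.4839] 0.828
L D [ 0.4439 -0.2074 -0.41  ] 0.813
L SD [ 0.4419 -0.2084 -0.4535] 1.674
R1 S [ 0.4441  0.3849 -0.145 ] 0.961
R1 D [0.4455 0.3847 0.1993] 2.846
R1 SD [ 0.4457  0.3847 -0.0415] 3.897
R2 S [ 0.5777  0.3755 -0.1462] 0.706
R2 D [0.5807 0.3726 0.0859] 2.252
R2 SD [ 0.5803  0.3741 -0.0809] 3.045
tray S [0.5622 0.0318 0.1328] 0.264
tray D [0.5607 0.0298 0.1192] 0.604
tray SD [0.5622 0.0317 0.1332] 0.875
mat S [ 0.6038 -0.2768] 0.23
mat D [ 0.603  -0.2785] 0.311
mat SD [ 0.603  -0.2775] 0.544
disc S [ 0.4246 -0.3507] 0.752
disc D [ 0.4268 -0.3517] 0.645
disc SD [ 0.4256 -0.3513] 1.403
stone S [ 0.4409  0.2625 -0.2536] 0.96
stone D [0.4422 0.2614 0.119 ] 1.933
stone SD [ 0.4423  0.2615 -0.1655] 2.963
```

```bash
cat > m1.py <<'E'
from h import *
import sys
def go(S,D,J):
    lo,hi=85,140
    vs={"S":[(S,bright(S,lo,hi))],"D":[(D,bright(D,lo,hi))]}; vs["SD"]=vs["S"]+vs["D"]
    for n,x0,sh in J:
        for k in vs:
            x,f=fit(vs[k],x0,sh); print(n,k,np.round(x,4),round(f,3))
B=lambda L,W,z0,z1:(lambda v:box(*v,L,W,z0,z1))
circ=lambda r,z:(lambda v:[(v[0]+r*np.cos(t),v[1]+r*np.sin(t),zz) for t in np.linspace(0,6.283,48) for zz in(0,z)])
E
python3 - <<'E'
from m1 import *
S=pickle.load(open("pics/scene0.pkl","rb"));D=pickle.load(open("pics/side0.pkl","rb"))
f=D["frame"]; print(f[190:194,100:104].max(2).mean(), f[0+150,192:200].max(1))
go(S,D,[("L",(.443,-.208,-.45),B(.068,.04,0,.015)),("R1",(.445,.382,-.14),B(.068,.04,0,.015)),("R2",(.58,.373,-.14),B(.068,.04,0,.015)),
("tray",(.562,.031,.13),B(.212,.282,0,.012)),("mat",(.604,-.278),circ(.085,.006)),("stone",(.443,.262,-.2),B(.074,.034,0,.026))])
p=S; a=rect(S,.43,.70,-.07,.07,.006,.35); a2=rect(D,.43,.70,-.07,.07,.006,.35)
cv2.imwrite("pics/o1.png",cv2.hconcat([a,a2])[:600]); print(a.shape)
E
```

```text
168.3125 [249 251 251 250 250 250 250 249]
L S [ 0.4402 -0.2076 -0.4981] 0.039
L D [ 0.4446 -0.2064 -0.4736] 0.061
L SD [ 0.4428 -0.2075 -0.4797] 0.205
R1 S [ 0.4437  0.3853 -0.1463] 0.236
R1 D [ 0.4471  0.3841 -0.1239] 1.841
R1 SD [ 0.4459  0.3847 -0.1046] 2.152
R2 S [ 0.5777  0.3753 -0.1862] 0.06
R2 D [ 0.582   0.3752 -0.1243] 1.009
R2 SD [ 0.5801  0.3753 -0.127 ] 1.162
tray S [0.561  0.0325 0.1278] 0.07
tray D [0.5624 0.0317 0.1293] 0.292
tray SD [0.5618 0.0324 0.1288] 0.365
mat S [ 0.6025 -0.2763] 0.011
mat D [ 0.6042 -0.2766] 0.072
mat SD [ 0.603  -0.2762] 0.089
stone S [ 0.4383  0.2628 -0.3037] 0.355
stone D [ 0.4457  0.2632 -0.2665] 1.081
stone SD [ 0.4443  0.2621 -0.2677] 1.485
(771, 400, 3)
```

Run:
```python
import cv2; print(cv2.imread("pics/o1.png").shape)
```

```text
(600, 800, 3)
```

View pics/o1.png

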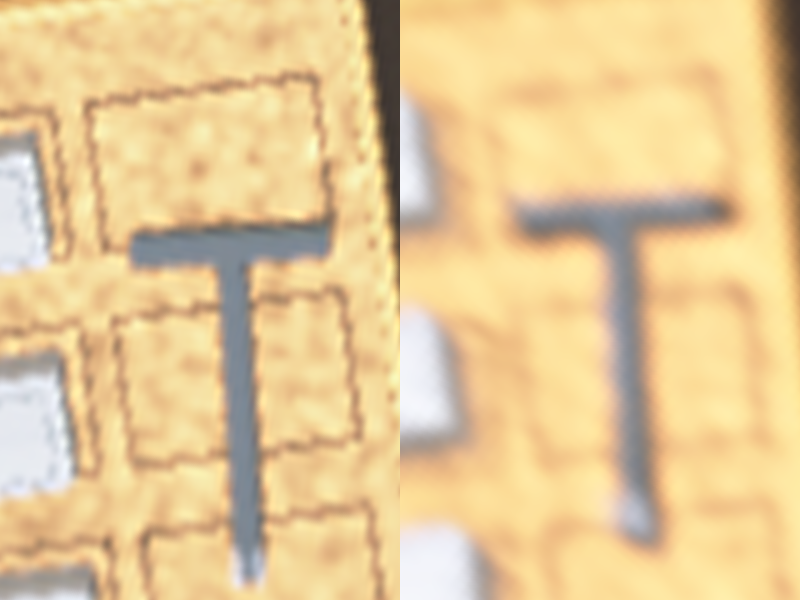

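```bash
cat > st.py <<'E'
from h import *
from cell import arm
def st():
    s=arm.observe(); M=R.from_rotvec(s["ee_rot"]).as_matrix()
    print("t",round(s["clock"],2),"pos cm",np.round(np.array(s["position"])*100,2),"fwd",np.round(M[:,0],3),"jawyaw",round(np.degrees(np.arctan2(M[1,1],M[0,1])),2),"w",round(s["width"],3),"F",np.round(s["force"],1),"q",np.round(s["joints"],2))
    return s,M
if __name__=="__main__": st()
E
python3 st.py
```

```text
t 1.05 pos cm [26.67 56.52 19.03] fwd [ 0. -0. -1.] jawyaw 64.74 w 0.999 F [0.1 0.3 0.7] q [-1.23  0.43  0.03  1.57 -0.01  1.13 -0.08]
```

Call:
servo_tool([
  [[31.7,-57.9,0],[0,0,27.9]],
  [[31.7,-57.9,0],[0,0,27.9]],
  [[31.7,-57.9,0],[0,0,27.9]],
  [[31.7,-57.9,0],[0,0,27.9]],
  [[31.7,-57.9,0],[0,0,27.9]],
  [[31.7,-57.9,0],[0,0,27.9]],
  [[31.7,-57.9,0],[0,0,27.9]],
  [[31.7,-57.9,0],[0,0,27.9]],
  [[31.7,-57.9,0],[0,0,27.9]],
  [[31.7,-57.9,0],[0,0,27.9]],
  [[31.7,-57.9,0],[0,0,27.9]],
  [[31.7,-57.9,0],[0,0,27.9]],
], grip=0.36)

```text
clock: 2.25
position: [0.5555, 0.0373, 0.1907]
ee_rot: [-0.036, 1.57, 0.037]
force: [0.3, 0.8, -1.5]
width: 0.361
```

```bash
python3 st.py
```

```text
t 2.25 pos cm [55.55  3.73 19.07] fwd [ 0.001  0.    -1.   ] jawyaw 92.65 w 0.361 F [ 0.3  0.8 -1.5] q [-0.29  0.32  0.17  1.75 -0.06  1.07  1.52]
```

Call:
servo_tool([
  [[2.8,-5.2,0],[0,0,0]],
  [[2.8,-5.2,-5],[0,0,0]],
  [[2.8,-5.2,-9],[0,0,0]],
  [[2.8,-5.2,-9],[0,0,0]],
  [[2.8,-5.2,-9],[0,0,0]],
])

```text
clock: 2.75
position: [0.5833, -0.0143, 0.1011]
ee_rot: [-0.036, 1.571, 0.037]
force: [-0.1, -0.4, 1.3]
width: 0.358
```

Run:
```python
from st import *
st()
p=arm.get_image("wrist"); cv2.imwrite("pics/w1.png",p["frame"]); pickle.dump(p,open("pics/w1.pkl","wb"))
print(np.round(p["position"],3), np.round(RM(p)[:,2],3))
```

```text
t 2.75 pos cm [58.33 -1.43 10.11] fwd [-0.  0. -1.] jawyaw 92.68 w 0.358 F [-0.1 -0.4  1.3] q [-0.19  0.46  0.17  1.79 -0.1   0.9   1.64]
[ 0.518 -0.017  0.296] [ 0.249  0.013 -0.968]
```

View pics/w1.png

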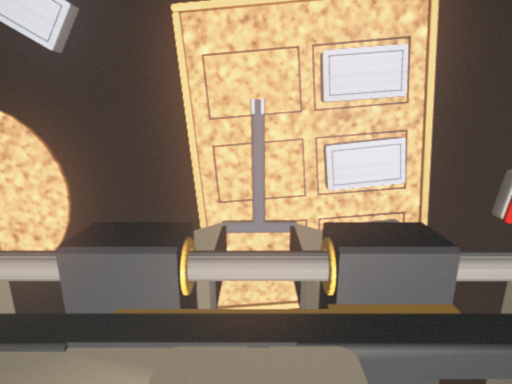

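Run:
```python
from h import *
p=pickle.load(open("pics/w1.pkl","rb"))
for uv,z in [((258,101),.012),((258,200),.012),((258,226),.012),((218,226),.012),((306,226),.012),((204,55),.006),((298,47),.006),((305,109),.006),((208,118),.006),((214,148),.006),((303,139),.006),((305,194),.006),((219,202),.006)]:
    print(uv,np.round(px2w(p,uv,z),4))
```

```text
(258, 101) [ 0.5088 -0.0171  0.012 ]
(258, 200) [ 0.5957 -0.013   0.012 ]
(258, 226) [ 0.6208 -0.0118  0.012 ]
(218, 226) [ 0.6226 -0.049   0.012 ]
(306, 226) [0.6187 0.033  0.012 ]
(204, 55) [ 0.4739 -0.064   0.006 ]
(298, 47) [0.464 0.014 0.006]
(305, 109) [0.5134 0.024  0.006 ]
(208, 118) [ 0.525  -0.0601  0.006 ]
(214, 148) [ 0.5509 -0.0545  0.006 ]
(303, 139) [0.5392 0.0244 0.006 ]
(305, 194) [0.5895 0.0305 0.006 ]
(219, 202) [ 0.601  -0.0492  0.006 ]
```

Call:
servo_tool([
  [[0,0,-4],[0,0,0]],
  [[0,0,-7],[0,0,0]],
  [[0,0,-8.5],[0,0,0]],
  [[0,0,-9.2],[0,0,0]],
  [[0,0,-9.2],[0,0,0]],
])

```text
clock: 3.3
position: [0.5855, -0.0136, 0.0116]
ee_rot: [-0.037, 1.566, 0.038]
force: [0.1, -1.0, -0.3]
width: 0.363
```

Call:
servo_tool([
  [[0,0,0],[0,0,0]],
  [[0,0,0],[0,0,0]],
  [[0,0,0],[0,0,0]],
  [[0,0,0],[0,0,0]],
], grip=0, squeeze=20)

```text
clock: 3.7
position: [0.5859, -0.0135, 0.0122]
ee_rot: [-0.037, 1.565, 0.038]
force: [0.9, 0.5, -0.3]
width: 0.058
```

Run:
```python
from st import *
st()
a=[]
for n in("scene","side"):
    p=arm.get_image(n); c=w2px(p,(.585,-.014,.012)).astype(int)
    a.append(cv2.resize(p["frame"][c[1]-45:c[1]+45,c[0]-60:c[0]+60],(400,300),interpolation=cv2.INTER_CUBIC))
cv2.imwrite("pics/k1.png",cv2.hconcat(a))
```

```text
t 3.7 pos cm [58.59 -1.35  1.22] fwd [ 0.005  0.001 -1.   ] jawyaw 92.75 w 0.058 F [ 0.9  0.5 -0.3] q [-0.17  0.57  0.15  1.87 -0.12  0.71  1.67]
```

View pics/k1.png

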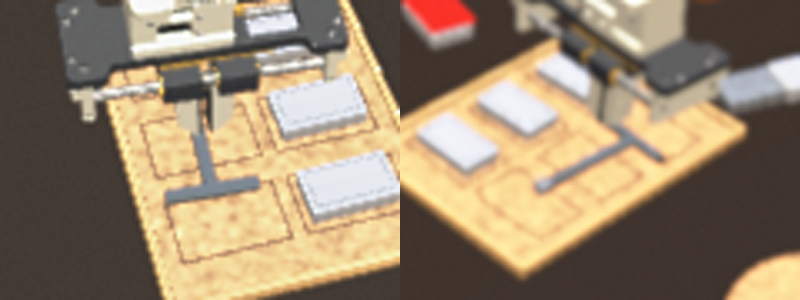

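Call:
servo_tool([
  [[0,0,0],[0,0,0]],
  [[0,0,0],[0,0,0]],
])

```text
clock: 4.0
position: [0.5856, -0.0136, 0.0119]
ee_rot: [-0.037, 1.566, 0.038]
force: [0.5, 0.2, -0.4]
width: 0.005
```

Call:
servo_tool([
  [[0,0,0.5],[0,0,0]],
  [[0,0,0.5],[0,0,0]],
  [[0,0,4],[0,0,0]],
  [[0,0,8],[0,0,0]],
  [[0,0,8],[0,0,0]],
], grip=0.36)

```text
clock: 4.5
position: [0.5893, -0.0138, 0.097]
ee_rot: [-0.036, 1.558, 0.038]
force: [0.4, 0.3, -0.1]
width: 0.349
```

Run:
```python
from st import *
st()
for n in("scene","wrist","side"):
    p=arm.get_image(n); pickle.dump(p,open(f"pics/{n}2.pkl","wb")); cv2.imwrite(f"pics/{n}2.png",p["frame"])
D=p
S=pickle.load(open("pics/scene2.pkl","rb"))
a=rect(S,.43,.68,-.08,.06,.012,.42); a2=rect(D,.43,.68,-.08,.06,.012,.42)
cv2.imwrite("pics/o2.png",cv2.hconcat([a,a2])[:600]); print(a.shape)
```

```text
t 4.5 pos cm [58.93 -1.38  9.7 ] fwd [ 0.013  0.001 -1.   ] jawyaw 92.72 w 0.349 F [ 0.4  0.3 -0.1] q [-0.19  0.46  0.17  1.8  -0.1   0.88  1.65]
(595, 333, 3)
```

View pics/o2.png

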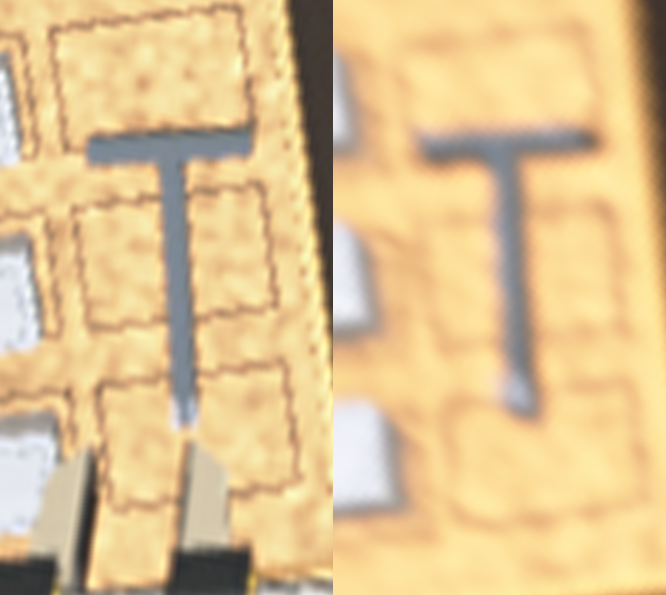

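View pics/wrist2.png

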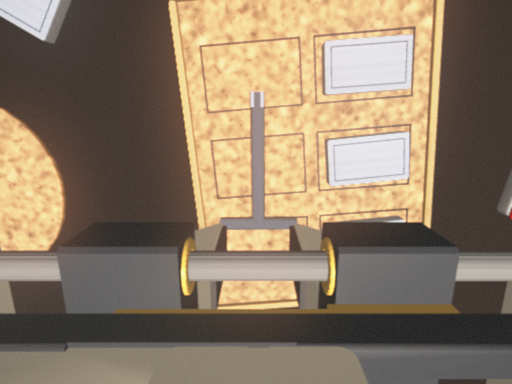

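View pics/scene2.png

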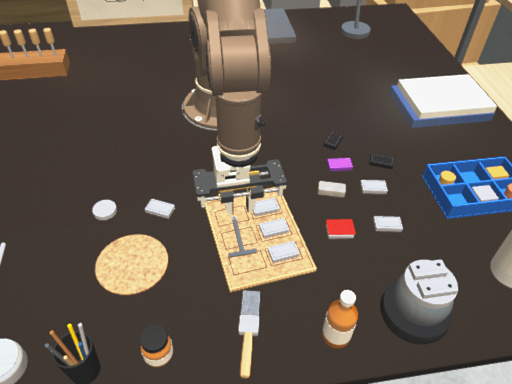

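Run:
```python
from h import *
a=[]
for n in("scene","side"):
    p=pickle.load(open(f"pics/{n}2.pkl","rb")); c=w2px(p,(.589,-.014,.097)); print(n,c)
    i=c.astype(int);f=p["frame"][i[1]-36:i[1]+36,i[0]-48:i[0]+48]
    f=cv2.resize(f,None,fx=4.1,fy=4.1,interpolation=cv2.INTER_CUBIC)
    q=((c-[i[0]-48,i[1]-36]+.5)*4.1).astype(int); cv2.circle(f,tuple(int(v) for v in q),3,(0,0,255),-1)
    for dz in(.02,.04): 
        q=((w2px(p,(.589,-.014,.097+dz))-[i[0]-48,i[1]-36]+.5)*4.1).astype(int); cv2.circle(f,tuple(int(v) for v in q),3,(0,255,0),-1)
    a.append(f)
cv2.imwrite("pics/tip.png",cv2.hconcat(a))
```

```text
scene [239.25980619 220.74601929]
side [305.32867752 173.99057625]
```

View pics/tip.png

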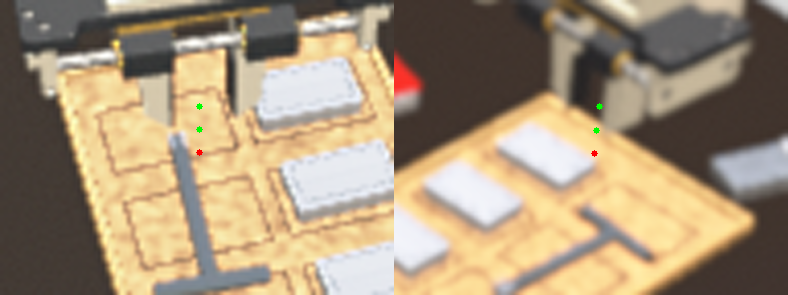

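View pics/side2.png

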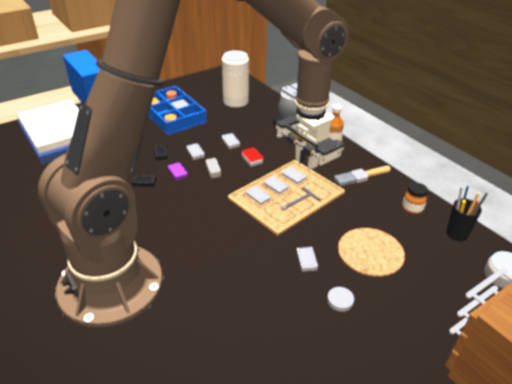

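Run:
```python
from h import *
P=[pickle.load(open(f"pics/{n}2.pkl","rb")) for n in("scene","side")]
o=[np.array([239-48,220-36]),np.array([305-48,173-36])]
def ray(p,uv):
    d=RM(p)@np.array([(uv[0]-p["cx"])/p["fx"],(uv[1]-p["cy"])/p["fy"],1.]);return np.array(p["position"]),d/np.linalg.norm(d)
for a,b in [((157,126),(615-394,132)),((242,113),(565-394,107))]:
    A=np.zeros((3,3));y=np.zeros(3)
    for p,c,oo in zip(P,(a,b),o):
        q,d=ray(p,np.array(c)/4.1-.5+oo); M=np.eye(3)-np.outer(d,d);A+=M;y+=M@q
    print(np.linalg.solve(A,y))
```

```text
[ 0.58890339 -0.0358395   0.12662438]
[0.58323152 0.01198515 0.12220888]
```

Call:
servo_tool([
  [[-0.5,0,-4],[0,0.75,0]],
  [[-0.5,0,-8],[0,0.75,0]],
  [[-0.5,0,-9.7],[0,0.75,0]],
  [[-0.5,0,-9.7],[0,0.75,0]],
  [[-0.5,0,-9.7],[0,0.75,0]],
  [[-0.5,0,-9.7],[0,0.75,0]],
])

```text
clock: 5.25
position: [0.5812, -0.0136, -0.0044]
ee_rot: [-0.037, 1.578, 0.039]
force: [-0.2, 0.9, 0.9]
width: 0.363
```

```bash
cat > tip.py <<'E'
from st import *
import sys
def tip(name,X=None):
    s,M=st(); X=np.array(s["position"]) if X is None else X
    a=[]
    for n in("scene","side"):
        p=arm.get_image(n); pickle.dump(p,open(f"pics/{name}_{n}.pkl","wb"))
        c=w2px(p,X); i=c.astype(int); i=np.clip(i,[48,36],[463,347]);f=p["frame"][i[1]-36:i[1]+36,i[0]-48:i[0]+48]
        f=cv2.resize(f,None,fx=4.1,fy=4.1,interpolation=cv2.INTER_CUBIC)
        q=((c-[i[0]-48,i[1]-36]+.5)*4.1).astype(int); cv2.circle(f,tuple(int(v) for v in q),2,(0,0,255),-1)
        a.append(f)
    cv2.imwrite(f"pics/{name}.png",cv2.hconcat(a))
if __name__=="__main__": tip(sys.argv[1])
E
python3 tip.py tipa
```

```text
t 5.25 pos cm [58.12 -1.36 -0.44] fwd [-0.007  0.001 -1.   ] jawyaw 92.74 w 0.363 F [-0.2  0.9  0.9] q [-0.17  0.6   0.15  1.87 -0.13  0.69  1.67]
```

View pics/tipa.png

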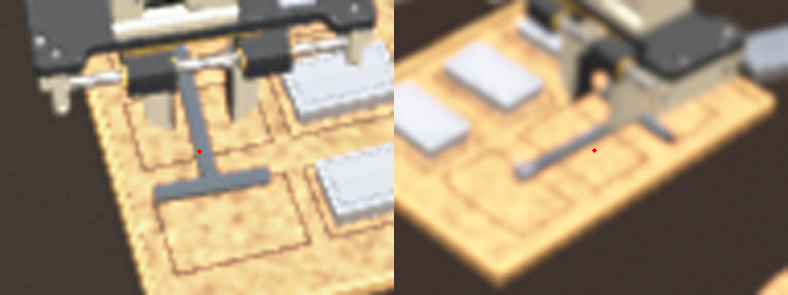

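Call:
servo_tool([
  [[0.2,0,-0.6],[0,-0.4,0]],
  [[0.2,0,-1.1],[0,-0.4,0]],
  [[0.2,0,-1.1],[0,-0.4,0]],
  [[0.2,0,-1.1],[0,-0.4,0]],
])

```text
clock: 5.75
position: [0.5831, -0.0135, -0.0153]
ee_rot: [-0.037, 1.571, 0.038]
force: [0.2, 0.5, -0.1]
width: 0.361
```

```bash
python3 tip.py tipb
```

```text
t 5.75 pos cm [58.31 -1.35 -1.53] fwd [-0.     0.001 -1.   ] jawyaw 92.74 w 0.361 F [ 0.2  0.5 -0.1] q [-0.17  0.61  0.14  1.88 -0.13  0.66  1.67]
```

View pics/tipb.png

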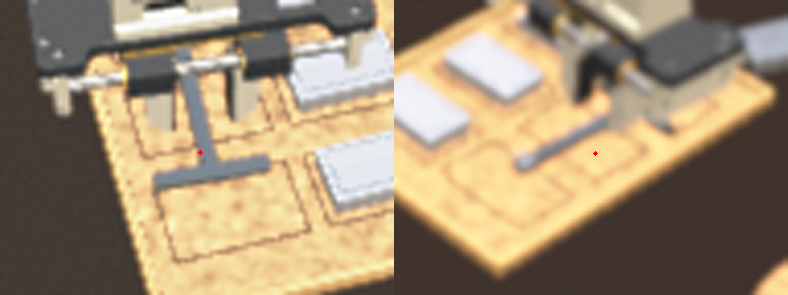

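Call:
servo_tool([
  [[0,0,-0.2],[0,0,0]],
  [[0,0,-0.4],[0,0,0]],
  [[0,0,-0.4],[0,0,0]],
])

```text
clock: 6.15
position: [0.5831, -0.0135, -0.0194]
ee_rot: [-0.037, 1.571, 0.038]
force: [0.2, -0.1, -0.9]
width: 0.362
```

Call:
servo_tool([
  [[0,0,0],[0,0,0]],
  [[0,0,0],[0,0,0]],
  [[0,0,0],[0,0,0]],
  [[0,0,0],[0,0,0]],
  [[0,0,0],[0,0,0]],
], grip=0, squeeze=20)

```text
clock: 6.65
position: [0.5837, -0.0136, -0.0185]
ee_rot: [-0.037, 1.57, 0.038]
force: [-2.7, -0.9, 13.4]
width: 0.015
```

Call:
servo_tool([
  [[0,0,0.3],[0,0,0]],
  [[0,0,0.3],[0,0,0]],
  [[0,0,0],[0,0,0]],
  [[0,0,-0.3],[0,0,0]],
  [[0,0,-0.5],[0,0,0]],
  [[0,0,-0.5],[0,0,0]],
], grip=0.36)

```text
clock: 7.25
position: [0.5832, -0.0136, -0.0241]
ee_rot: [-0.037, 1.571, 0.038]
force: [-0.2, 0.2, 0.2]
width: 0.362
```

```bash
python3 tip.py tipc
```

```text
t 7.25 pos cm [58.32 -1.36 -2.41] fwd [-0.     0.001 -1.   ] jawyaw 92.73 w 0.362 F [-0.2  0.2  0.2] q [-0.16  0.62  0.14  1.89 -0.14  0.64  1.68]
```

View pics/tipc.png

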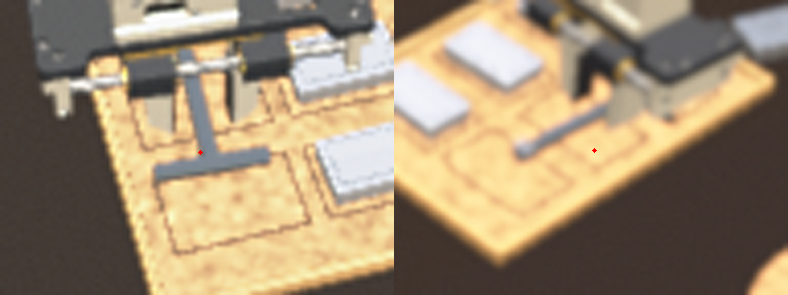

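Call:
servo_tool([
  [[0,0,-0.15],[0,0,0]],
  [[0,0,-0.15],[0,0,0]],
])

```text
clock: 7.55
position: [0.5835, -0.0136, -0.0254]
ee_rot: [-0.037, 1.57, 0.038]
force: [1.1, -0.9, 0.5]
width: 0.361
```

Call:
servo_tool([
  [[0,0,0],[0,0,0]],
  [[0,0,0],[0,0,0]],
  [[0,0,0],[0,0,0]],
  [[0,0,0],[0,0,0]],
  [[0,0,0],[0,0,0]],
], grip=0, squeeze=20)

```text
clock: 8.05
position: [0.5835, -0.0136, -0.0253]
ee_rot: [-0.037, 1.57, 0.038]
force: [0.4, 0.3, 0.7]
width: 0.124
```

Call:
servo_tool([
  [[0,0,0.5],[0,0,0]],
  [[0,0,2],[0,0,0]],
  [[0,0,4],[0,0,0]],
  [[0,0,6],[0,0,0]],
  [[0,0,6],[0,0,0]],
], squeeze=30)

```text
clock: 8.55
position: [0.5854, -0.0136, 0.0373]
ee_rot: [-0.036, 1.566, 0.038]
force: [-0.3, 1.1, -1.0]
width: 0.123
```

```bash
python3 tip.py tipd
```

```text
t 8.55 pos cm [58.54 -1.36  3.73] fwd [ 0.005  0.001 -1.   ] jawyaw 92.73 w 0.123 F [-0.3  1.1 -1. ] q [-0.18  0.54  0.16  1.85 -0.12  0.76  1.66]
```

View pics/tipd.png

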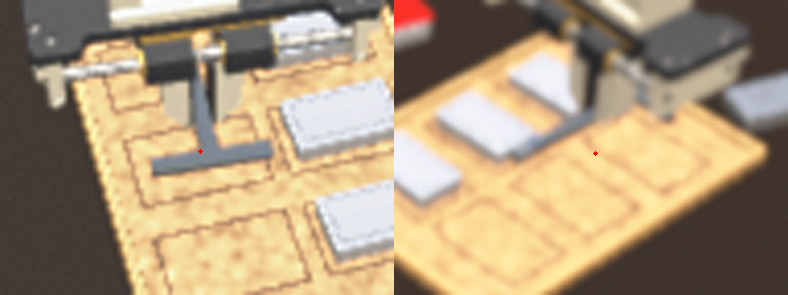

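Call:
servo_tool([
  [[0.3,-4,0],[0,0,0]],
  [[0.6,-8,0],[0,0,0]],
  [[0.9,-12,0],[0,0,0]],
  [[1.2,-16,0],[0,0,0]],
  [[1.5,-20,0],[0,0,0]],
  [[1.8,-24,0],[0,0,0]],
  [[1.8,-26,0],[0,0,0]],
  [[1.8,-26.3,0],[0,0,0]],
  [[1.8,-26.3,-2],[0,0,0]],
  [[1.8,-26.3,-4],[0,0,0]],
  [[1.8,-26.3,-4],[0,0,0]],
])

```text
clock: 9.75
position: [0.5993, -0.2733, -0.0086]
ee_rot: [-0.035, 1.575, 0.043]
force: [-1.1, 0.6, -1.0]
width: 0.115
```

```bash
python3 tip.py tipe
```

```text
t 9.75 pos cm [ 59.93 -27.33  -0.86] fwd [-0.005  0.005 -1.   ] jawyaw 92.84 w 0.115 F [-1.1  0.6 -1. ] q [ 0.25  0.7   0.15  1.67 -0.14  0.79  2.09]
```

View pics/tipe.png

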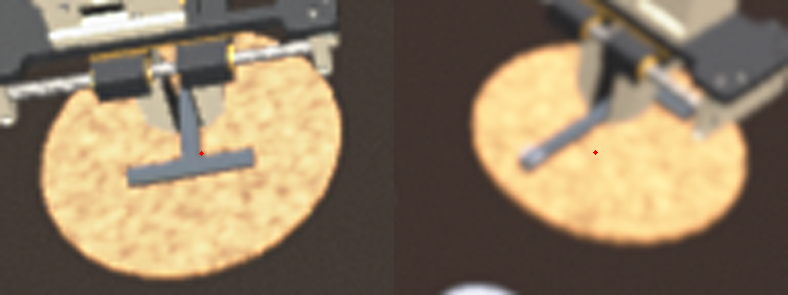

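Call:
servo_tool([
  [[0.3,-0.2,-0.8],[0,-0.3,0]],
  [[0.3,-0.2,-1.4],[0,-0.3,0]],
  [[0.3,-0.2,-1.6],[0,-0.3,0]],
  [[0.3,-0.2,-1.6],[0,-0.3,0]],
])

```text
clock: 10.25
position: [0.6041, -0.2767, -0.0219]
ee_rot: [-0.036, 1.566, 0.041]
force: [-0.2, 0.2, -0.9]
width: 0.119
```

Call:
servo_tool([
  [[0,0,-0.2],[0,0.3,0]],
  [[0,0,-0.35],[0,0.3,0]],
  [[0,0,-0.35],[0,0.3,0]],
])

```text
clock: 10.55
position: [0.6044, -0.2767, -0.0252]
ee_rot: [-0.036, 1.571, 0.041]
force: [0.0, 0.4, -0.6]
width: 0.118
```

Call:
servo_tool([
  [[0,0,0],[0,0,0]],
  [[0,0,0],[0,0,0]],
  [[0,0,0],[0,0,0]],
], grip=0.36)

```text
clock: 10.85
position: [0.6045, -0.2768, -0.0251]
ee_rot: [-0.037, 1.571, 0.041]
force: [-0.3, 0.4, 0.3]
width: 0.325
```

Call:
servo_tool([
  [[0,0,3],[0,0,0]],
  [[0,0,7],[0,0,0]],
  [[0,0,11],[0,0,0]],
  [[-5,4,13],[0,0,-8]],
  [[-9,6,13],[0,0,-16]],
  [[-9,6,13],[0,0,-24]],
  [[-9,6,13],[0,0,-30]],
], grip=0.8)

```text
clock: 11.55
position: [0.5125, -0.2154, 0.1055]
ee_rot: [0.379, 1.538, -0.373]
force: [0.4, 0.7, 0.0]
width: 0.804
```

Run:
```python
from tip import *
tip("tipf",np.array([.603,-.276,.01]))
from m1 import *
S=pickle.load(open("pics/tipf_scene.pkl","rb"));D=pickle.load(open("pics/tipf_side.pkl","rb"))
go(S,D,[("L",(.443,-.208,-.48),B(.068,.04,0,.015))])
p=arm.get_image("wrist"); cv2.imwrite("pics/w3.png",p["frame"]); pickle.dump(p,open("pics/w3.pkl","wb"))
```

```text
t 11.55 pos cm [ 51.25 -21.54  10.55] fwd [ 0.001  0.004 -1.   ] jawyaw 62.53 w 0.804 F [0.4 0.7 0. ] q [ 0.08  0.42  0.31  1.87 -0.17  0.88  1.56]
L S [ 0.4403 -0.2075 -0.4927] 0.504
L D [ 0.4446 -0.2065 -0.4752] 0.052
L SD [ 0.4431 -0.2073 -0.4719] 0.662
```

View pics/tipf.png

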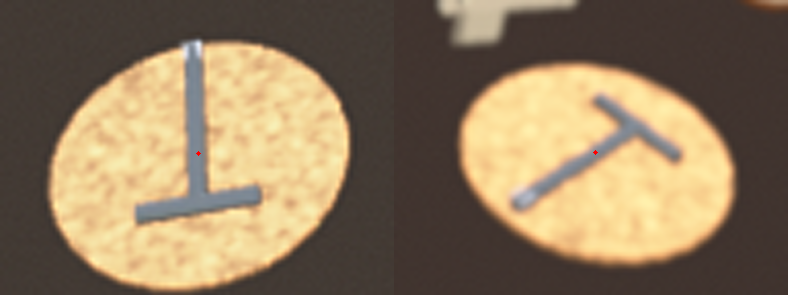

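View pics/w3.png

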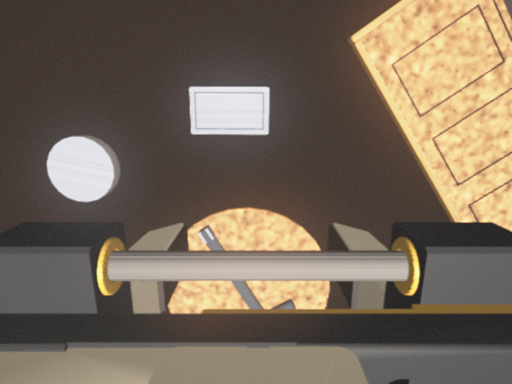

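The key lies flat and roughly centred on the mat, with its axis at the red dot in both views. The real fingertips sit about 36 mm above the reported TCP, so I'll correct for that. Next is the left blank.

Call:
servo_tool([
  [[-3,0.5,0],[0,0,-8]],
  [[-7,0.85,-2],[0,0,-16]],
  [[-7,0.85,-4],[0,0,-24]],
  [[-7,0.85,-5],[0,0,-32]],
  [[-7,0.85,-5],[0,0,-40]],
  [[-7,0.85,-5],[0,0,-48]],
  [[-7,0.85,-5],[0,0,-56]],
  [[-7,0.85,-5],[0,0,-64]],
  [[-7,0.85,-5],[0,0,-72]],
  [[-7,0.85,-5],[0,0,-80]],
  [[-7,0.85,-5],[0,0,-88]],
  [[-7,0.85,-5],[0,0,-90]],
], grip=0.68)

```text
clock: 12.9
position: [0.4451, -0.2085, 0.055]
ee_rot: [1.547, 0.945, -1.547]
force: [-0.2, -0.5, -0.2]
width: 0.68
```

Run:
```python
from st import *
st()
p=pickle.load(open("pics/w3.pkl","rb"))
c=[px2w(p,u,.015) for u in ((190,87),(269,88),(268,135),(191,134))]
print(np.round(np.mean(c,0),4),np.degrees(np.arctan2(*(c[3]-c[0])[1::-1])))
```

```text
t 12.9 pos cm [ 44.51 -20.85   5.5 ] fwd [ 0.002 -0.002 -1.   ] jawyaw -27.04 w 0.68 F [-0.2 -0.5 -0.2] q [-0.2   0.46  0.72  2.09 -0.45  0.74  0.33]
[ 0.445  -0.2066  0.015 ] -28.920687359255293
```

Call:
servo_tool([
  [[-0.15,0.1,-3],[0,0,-1]],
  [[-0.15,0.1,-6],[0,0,-1]],
  [[-0.15,0.1,-8],[0,0,-1]],
  [[-0.15,0.1,-8.3],[0,0,-1]],
  [[-0.15,0.1,-8.3],[0,0,-1]],
])

```text
clock: 13.4
position: [0.4434, -0.2078, -0.0281]
ee_rot: [1.557, 0.936, -1.558]
force: [-0.3, -0.5, 0.4]
width: 0.678
```

Call:
servo_tool([
  [[0,0,-0.3],[0,0,0]],
  [[0,0,-0.35],[0,0,0]],
  [[0,0,-0.35],[0,0,0]],
])

```text
clock: 13.7
position: [0.444, -0.2079, -0.031]
ee_rot: [1.558, 0.935, -1.557]
force: [-0.3, -0.2, -0.3]
width: 0.684
```

Call:
servo_tool([
  [[0,0,0],[0,0,0]],
  [[0,0,0],[0,0,0]],
  [[0,0,0],[0,0,0]],
  [[0,0,0],[0,0,0]],
], grip=0, squeeze=40)

```text
clock: 14.1
position: [0.4439, -0.2078, -0.0309]
ee_rot: [1.558, 0.935, -1.557]
force: [0.5, 0.1, 2.3]
width: 0.427
```

Call:
servo_tool([
  [[0,0,1],[0,0,0]],
  [[0,0,4],[0,0,0]],
  [[0,0,7],[0,0,0]],
  [[1.2,4.5,7],[0,0,7]],
  [[2.4,9,7],[0,0,14]],
  [[3.6,13.5,7],[0,0,21]],
  [[4.6,17.5,7],[0,0,28]],
  [[4.9,18.5,7],[0,0,35]],
  [[4.9,18.5,7],[0,0,35.5]],
  [[4.9,18.5,7],[0,0,35.5]],
])

```text
clock: 15.1
position: [0.4925, -0.0238, 0.0393]
ee_rot: [1.113, 1.265, -1.112]
force: [0.2, 0.2, -2.7]
width: 0.429
```

Run:
```python
from tip import *
tip("tipg",np.array([.493,-.0225,.006]))
```

```text
t 15.1 pos cm [49.25 -2.38  3.93] fwd [ 0.003 -0.001 -1.   ] jawyaw 7.42 w 0.429 F [ 0.2  0.2 -2.7] q [-0.47  0.45  0.54  2.09 -0.36  0.68  0.44]
```

View pics/tipg.png

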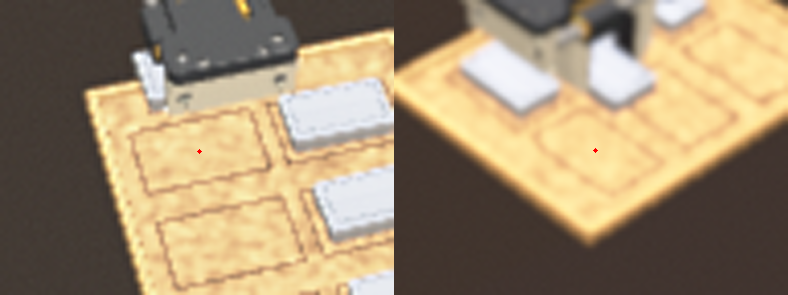

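Call:
servo_tool([
  [[0.05,0.1,-2.5],[0,0,0]],
  [[0.05,0.1,-5],[0,0,0]],
  [[0.05,0.1,-5.9],[0,0,0]],
  [[0.05,0.1,-5.9],[0,0,0]],
])

```text
clock: 15.6
position: [0.4917, -0.0248, -0.0206]
ee_rot: [1.115, 1.264, -1.118]
force: [-0.5, 0.2, -2.5]
width: 0.428
```

Run:
```python
from tip import *
tip("tiph",np.array([.493,-.0225,.006]))
```

```text
t 15.6 pos cm [49.17 -2.48 -2.06] fwd [-0.    -0.002 -1.   ] jawyaw 7.15 w 0.428 F [-0.5  0.2 -2.5] q [-0.39  0.55  0.46  2.13 -0.45  0.55  0.52]
```

View pics/tiph.png

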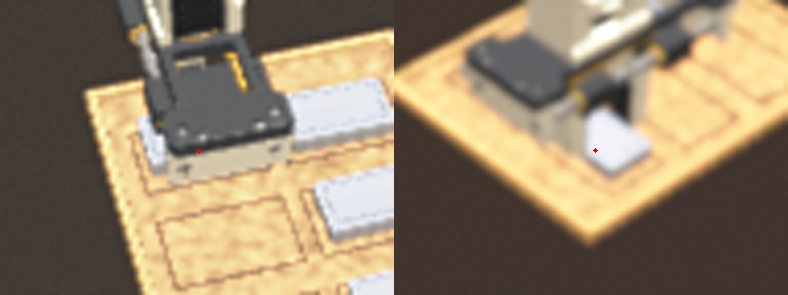

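Call:
servo_tool([
  [[0.1,0.2,-0.2],[0,0,0.2]],
  [[0.1,0.2,-0.4],[0,0,0.2]],
  [[0.1,0.2,-0.4],[0,0,0.2]],
])

```text
clock: 16.0
position: [0.4945, -0.0222, -0.0229]
ee_rot: [1.114, 1.264, -1.112]
force: [-0.2, 0.4, -3.1]
width: 0.431
```

Call:
servo_tool([
  [[0,0,0],[0,0,0]],
  [[0,0,0],[0,0,0]],
  [[0,0,0],[0,0,0]],
], grip=0.56)

```text
clock: 16.3
position: [0.4948, -0.0222, -0.0227]
ee_rot: [1.114, 1.264, -1.111]
force: [-0.6, -0.5, -0.2]
width: 0.557
```

Call:
servo_tool([
  [[0,0,2],[0,0,0]],
  [[0,0,5],[0,0,0]],
  [[0,0,9],[0,0,0]],
  [[-2,5,12],[0,0,-3]],
  [[-3,10,13],[0,0,-6]],
  [[-4,15,13],[0,0,-9]],
  [[-4.5,20,13],[0,0,-12]],
  [[-4.7,25,13],[0,0,-15]],
  [[-4.8,30,13],[0,0,-15]],
  [[-4.8,34,13],[0,0,-15]],
  [[-4.8,34,13],[0,0,-15]],
])

```text
clock: 17.4
position: [0.4451, 0.3257, 0.107]
ee_rot: [1.301, 1.146, -1.296]
force: [0.3, -0.6, -0.6]
width: 0.561
```

```bash
cat > look.py <<'E'
import sys
from m1 import *
from st import *
def look(n,J=[],wr=True):
    st()
    S=arm.get_image("scene");D=arm.get_image("side"); go(S,D,J)
    T=cv2.hconcat([rect(S,.41,.72,-.10,.15,.021,.65),rect(D,.41,.72,-.10,.15,.021,.65)])
    cv2.imwrite(f"pics/{n}.png",T)
    if wr:
        p=arm.get_image("wrist"); cv2.imwrite(f"pics/{n}w.png",p["frame"]); pickle.dump(p,open(f"pics/{n}w.pkl","wb"))
    pickle.dump((S,D),open(f"pics/{n}.pkl","wb"))
E
python3 - <<'E'
from look import *
look("l1")
E
```

```text
t 17.4 pos cm [44.51 32.57 10.7 ] fwd [ 0.004  0.    -1.   ] jawyaw -7.04 w 0.561 F [ 0.3 -0.6 -0.6] q [-1.18  0.45  0.62  1.9  -0.33  0.9  -0.52]
```

View pics/l1.png

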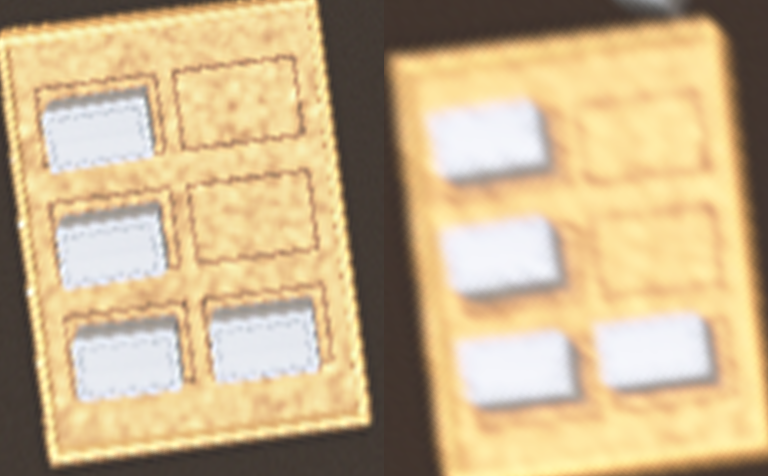

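View pics/l1w.png

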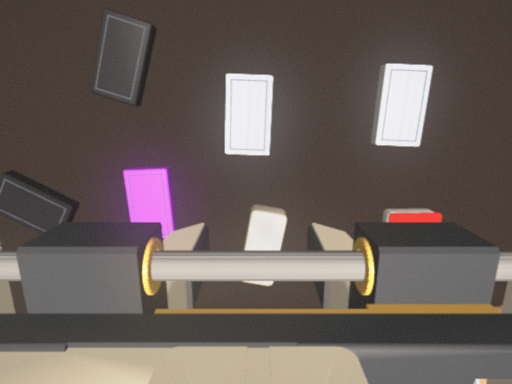

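Run:
```python
from m1 import *
p=pickle.load(open("pics/l1w.pkl","rb")); S,D=pickle.load(open("pics/l1.pkl","rb"))
W=[(p,bright(p,110,170))]
for n,x0 in (("R1",(.445,.382,-.13)),("R2",(.58,.373,-.17))):
    x,f=fit(W,x0,B(.068,.04,0,.015)); print(n,np.round(x,4),round(np.degrees(x[2]),1),round(f,3))
lo=190
for n,x0 in (("R1",(.445,.382,-.13)),("R2",(.58,.373,-.17))):
  for q in (S,D):
    x,f=fit([(q,bright(q,150,220))],x0,B(.068,.04,0.0,.015)); print(n,np.round(x,4),round(np.degrees(x[2]),1),round(f,3))
```

```text
R1 [ 0.4473  0.3837 -0.1688] -9.7 0.014
R2 [ 0.5811  0.3744 -0.1696] -9.7 0.096
R1 [ 0.4382  0.3883 -0.143 ] -8.2 0.384
R1 [0.4489 0.3866 0.075 ] 4.3 1.526
R2 [ 0.5744  0.3769 -0.3308] -19.0 0.288
R2 [0.584  0.3763 0.0255] 1.5 1.043
```

Run:
```python
from h import *
p=pickle.load(open("pics/l1w.pkl","rb"))
for cs in (((227,75),(272,76),(269,155),(226,154)),((386,66),(431,67),(422,146),(377,144))):
    c=[px2w(p,u,.015) for u in cs]; print(np.round(np.mean(c,0),4),[np.round(np.degrees(np.arctan2(*(a-b)[1::-1])),1) for a,b in ((c[1],c[0]),(c[2],c[3]),(c[0],c[3]),(c[1],c[2]))])
```

```text
[0.4478 0.3828 0.015 ] [np.float64(-8.5), np.float64(-8.7), np.float64(80.5), np.float64(81.0)]
[0.5814 0.3734 0.015 ] [np.float64(-8.5), np.float64(-9.9), np.float64(81.3), np.float64(83.4)]
```

Call:
servo_tool([
  [[0.15,4,-2],[0,0,-2]],
  [[0.15,5.8,-5],[0,0,-2]],
  [[0.15,5.8,-8.5],[0,0,-2]],
  [[0.15,5.8,-9.5],[0,0,-2]],
  [[0.15,5.8,-9.5],[0,0,-2]],
], grip=0.68)

```text
clock: 18.05
position: [0.4481, 0.3722, 0.0114]
ee_rot: [1.329, 1.118, -1.334]
force: [0.7, -0.2, 0.5]
width: 0.68
```

```bash
python3 st.py
```

```text
t 18.05 pos cm [44.81 37.22  1.14] fwd [ 0.002 -0.006 -1.   ] jawyaw -9.72 w 0.68 F [ 0.7 -0.2  0.5] q [-1.16  0.62  0.55  1.89 -0.45  0.76 -0.54]
```

Call:
servo_tool([
  [[-0.1,1.2,0],[0.3,0,0.7]],
  [[-0.1,1.2,-1.5],[0.3,0,0.7]],
  [[-0.1,1.2,-3],[0.3,0,0.7]],
  [[-0.1,1.2,-3.9],[0.3,0,0.7]],
  [[-0.1,1.2,-3.9],[0.3,0,0.7]],
])

```text
clock: 18.55
position: [0.4461, 0.3832, -0.0292]
ee_rot: [1.322, 1.128, -1.326]
force: [0.7, 0.6, 0.6]
width: 0.682
```

```bash
python3 st.py
```

```text
t 18.55 pos cm [44.61 38.32 -2.92] fwd [-0.    -0.003 -1.   ] jawyaw -9.03 w 0.682 F [0.7 0.6 0.6] q [-1.14  0.69  0.5   1.9  -0.49  0.69 -0.5 ]
```

Call:
servo_tool([
  [[0,0.05,-0.2],[0,0,0]],
  [[0,0.05,-0.2],[0,0,0]],
])

```text
clock: 18.75
position: [0.4461, 0.3836, -0.0313]
ee_rot: [1.322, 1.128, -1.326]
force: [-0.0, 0.4, -0.5]
width: 0.681
```

Call:
servo_tool([
  [[0,0,0],[0,0,0]],
  [[0,0,0],[0,0,0]],
  [[0,0,0],[0,0,0]],
  [[0,0,0],[0,0,0]],
], grip=0)

```text
clock: 19.15
position: [0.4462, 0.3838, -0.0311]
ee_rot: [1.322, 1.128, -1.326]
force: [-0.9, -0.7, 1.0]
width: 0.429
```

Call:
servo_tool([
  [[0,0,1],[0,0,0]],
  [[0,0,4],[0,0,0]],
  [[0,0,8],[0,0,0]],
  [[0,0,9],[0,0,0]],
  [[0,0,9],[0,0,0]],
])

```text
clock: 19.65
position: [0.4471, 0.3846, 0.0608]
ee_rot: [1.325, 1.129, -1.323]
force: [-0.0, 0.1, -4.1]
width: 0.43
```

```bash
python3 st.py
```

```text
t 19.65 pos cm [44.71 38.46  6.08] fwd [ 0.002 -0.    -1.   ] jawyaw -9.03 w 0.43 F [-0.   0.1 -4.1] q [-1.21  0.57  0.59  1.84 -0.4   0.85 -0.58]
```

Call:
servo_tool([
  [[1.2,-4,0],[0,0,2]],
  [[2.4,-8,0],[0,0,4]],
  [[3.6,-12,0],[0,0,6]],
  [[4.8,-16,0],[0,0,8]],
  [[6,-20,0],[0,0,10]],
  [[7.2,-24,0],[0,0,12]],
  [[8.4,-28,0],[0,0,14]],
  [[9.6,-32,0],[0,0,16]],
  [[10.9,-36,0],[0,0,16.4]],
  [[12.1,-39,0],[0,0,16.4]],
  [[12.1,-39.8,0],[0,0,16.4]],
  [[12.1,-39.8,-2],[0,0,16.4]],
])

```text
clock: 20.85
position: [0.569, -0.0159, 0.0412]
ee_rot: [1.118, 1.262, -1.114]
force: [0.2, -0.2, -3.3]
width: 0.428
```

Call:
servo_tool([
  [[0,0,0],[0,0,0]],
])

```text
clock: 20.95
position: [0.5661, -0.0152, 0.0381]
ee_rot: [1.115, 1.267, -1.118]
force: [-0.9, 0.4, -2.7]
width: 0.43
```

```bash
python3 st.py
```

```text
t 20.95 pos cm [56.61 -1.52  3.81] fwd [-0.002 -0.    -1.   ] jawyaw 7.18 w 0.43 F [-0.9  0.4 -2.7] q [-0.41  0.55  0.49  1.91 -0.36  0.77  0.4 ]
```

Call:
servo_tool([
  [[0.2,0.2,-2.5],[0,0,0.2]],
  [[0.2,0.2,-4.5],[0,0,0.2]],
  [[0.2,0.2,-5.6],[0,0,0.2]],
  [[0.2,0.2,-5.6],[0,0,0.2]],
  [[0.2,0.2,-5.6],[0,0,0.2]],
])

```text
clock: 21.45
position: [0.5682, -0.013, -0.0174]
ee_rot: [1.113, 1.269, -1.115]
force: [-0.1, 0.3, -3.1]
width: 0.427
```

Run:
```python
from tip import *
tip("tipi",np.array([.5685,-.013,.006]))
```

```text
t 21.45 pos cm [56.82 -1.3  -1.74] fwd [-0.002 -0.    -1.   ] jawyaw 7.39 w 0.427 F [-0.1  0.3 -3.1] q [-0.37  0.63  0.43  1.94 -0.41  0.66  0.45]
```

View pics/tipi.png

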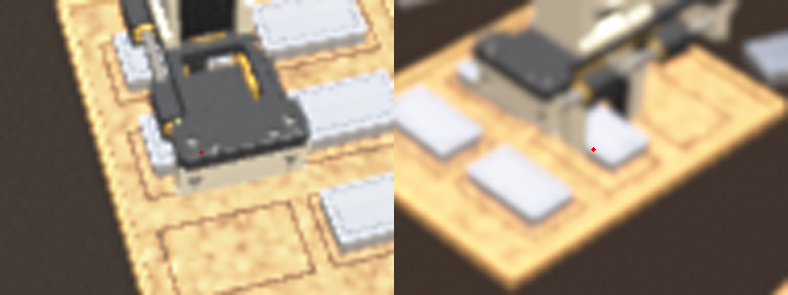

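Call:
servo_tool([
  [[0,0,-0.4],[0,0,0]],
  [[0,0,-0.65],[0,0,0]],
  [[0,0,-0.65],[0,0,0]],
])

```text
clock: 21.85
position: [0.5687, -0.013, -0.0235]
ee_rot: [1.114, 1.268, -1.114]
force: [-0.6, 0.3, -3.3]
width: 0.429
```

Call:
servo_tool([
  [[0,0,0],[0,0,0]],
  [[0,0,0],[0,0,0]],
  [[0,0,0],[0,0,0]],
], grip=0.54)

```text
clock: 22.15
position: [0.569, -0.0131, -0.0232]
ee_rot: [1.114, 1.267, -1.114]
force: [-0.4, -0.1, -0.4]
width: 0.538
```

Call:
servo_tool([
  [[0,0,2],[0,0,0]],
  [[0,0,5],[0,0,0]],
  [[0,0,9],[0,0,0]],
  [[0,5,11],[0,0,-3]],
  [[0.3,10,11],[0,0,-6]],
  [[0.6,15,11],[0,0,-9]],
  [[1,20,11],[0,0,-12]],
  [[1.2,25,11],[0,0,-15]],
  [[1.2,30,11],[0,0,-16.4]],
  [[1.2,33,11],[0,0,-16.4]],
  [[1.2,33,11],[0,0,-16.4]],
])

```text
clock: 23.25
position: [0.5791, 0.3248, 0.086]
ee_rot: [1.319, 1.138, -1.317]
force: [-0.8, -0.1, -0.4]
width: 0.538
```

Run:
```python
from look import *
look("l2")
p=pickle.load(open("pics/l2w.pkl","rb"))
x,f=fit([(p,bright(p,110,170))],(.58,.374,-.16),B(.068,.04,0,.015)); print(np.round(x,4),round(np.degrees(x[2]),1),round(f,3))
```

```text
t 23.25 pos cm [57.91 32.48  8.6 ] fwd [-0.001  0.003 -1.   ] jawyaw -8.5 w 0.538 F [-0.8 -0.1 -0.4] q [-0.96  0.64  0.59  1.62 -0.41  1.   -0.39]
[ 0.581   0.3744 -0.1682] -9.6 0.096
```

View pics/l2.png

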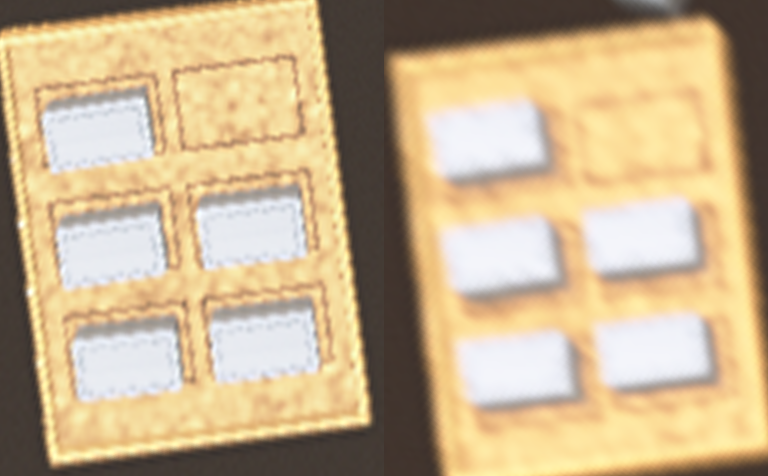

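View pics/l2w.png

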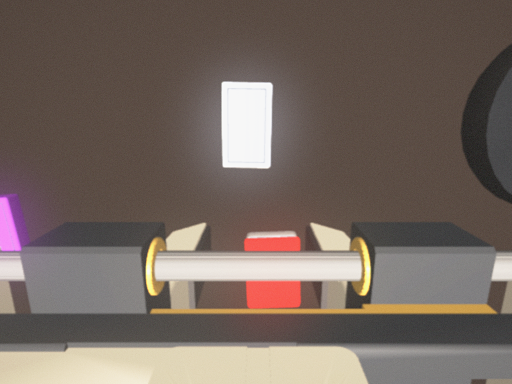

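Run:
```python
from h import *
p=pickle.load(open("pics/l2w.pkl","rb")); S,D=pickle.load(open("pics/l2.pkl","rb"))
for z in (0,.03): print(px2w(p,(463,125),z),px2w(S,(418,310),z))
```

```text
[0.76351493 0.34591276 0.        ] [0.82234646 0.35636959 0.        ]
[0.74517013 0.34994149 0.03      ] [0.83685221 0.34128473 0.03      ]
```

Call:
servo_tool([
  [[0.15,3,-1],[0,0,-0.8]],
  [[0.15,4.9,-3],[0,0,-0.8]],
  [[0.15,4.9,-5.5],[0,0,-0.8]],
  [[0.15,4.9,-7],[0,0,-0.8]],
  [[0.15,4.9,-7],[0,0,-0.8]],
  [[0.15,4.9,-7],[0,0,-0.8]],
], grip=0.68)

```text
clock: 24.0
position: [0.5835, 0.3631, 0.0175]
ee_rot: [1.336, 1.12, -1.336]
force: [0.8, 0.3, 1.1]
width: 0.678
```

```bash
python3 st.py
```

```text
t 24.0 pos cm [58.35 36.31  1.75] fwd [ 0.001 -0.001 -1.   ] jawyaw -9.98 w 0.678 F [0.8 0.3 1.1] q [-0.97  0.75  0.55  1.61 -0.47  0.92 -0.42]
```

Base edge is clear at x≈0.76. Correct and descend.

Call:
servo_tool([
  [[-0.25,1.1,0],[0,0,0.6]],
  [[-0.25,1.1,-2],[0,0,0.6]],
  [[-0.25,1.1,-3.7],[0,0,0.6]],
  [[-0.25,1.1,-4.5],[0,0,0.6]],
  [[-0.25,1.1,-4.5],[0,0,0.6]],
  [[-0.25,1.1,-4.5],[0,0,0.6]],
])

```text
clock: 24.6
position: [0.5814, 0.3739, -0.0272]
ee_rot: [1.328, 1.125, -1.329]
force: [0.1, 0.1, -0.4]
width: 0.684
```

```bash
python3 st.py
```

```text
t 24.6 pos cm [58.14 37.39 -2.72] fwd [ 0.001 -0.002 -1.   ] jawyaw -9.4 w 0.684 F [ 0.1  0.1 -0.4] q [-0.96  0.81  0.52  1.62 -0.5   0.85 -0.41]
```

Call:
servo_tool([
  [[-0.05,0,-0.25],[0,0,0]],
  [[-0.05,0,-0.4],[0,0,0]],
  [[-0.05,0,-0.4],[0,0,0]],
])

```text
clock: 24.9
position: [0.5809, 0.374, -0.0311]
ee_rot: [1.329, 1.125, -1.329]
force: [0.9, -0.1, 0.1]
width: 0.679
```

Call:
servo_tool([
  [[0,0,0],[0,0,0]],
  [[0,0,0],[0,0,0]],
  [[0,0,0],[0,0,0]],
  [[0,0,0],[0,0,0]],
], grip=0)

```text
clock: 25.3
position: [0.5809, 0.374, -0.031]
ee_rot: [1.329, 1.125, -1.329]
force: [-0.2, -0.1, 1.4]
width: 0.428
```

Call:
servo_tool([
  [[0,0,1],[0,0,0]],
  [[0,0,4],[0,0,0]],
  [[0,0,8],[0,0,0]],
  [[0,0,9],[0,0,0]],
  [[0,0,9],[0,0,0]],
])

```text
clock: 25.8
position: [0.5821, 0.3746, 0.0613]
ee_rot: [1.332, 1.125, -1.325]
force: [-0.3, -1.2, -2.2]
width: 0.431
```

```bash
python3 st.py
```

```text
t 25.8 pos cm [58.21 37.46  6.13] fwd [ 0.004  0.001 -1.   ] jawyaw -9.4 w 0.431 F [-0.3 -1.2 -2.2] q [-1.    0.71  0.58  1.57 -0.44  0.99 -0.45]
```

Call:
servo_tool([
  [[0.6,-4,0],[0,0,2]],
  [[1.2,-8,0],[0,0,4]],
  [[1.8,-12,0],[0,0,6]],
  [[2.4,-16,0],[0,0,8]],
  [[3,-20,0],[0,0,10]],
  [[3.6,-24,0],[0,0,12]],
  [[4.3,-28,0],[0,0,14]],
  [[5,-32,0],[0,0,16]],
  [[5.8,-36,0],[0,0,16.8]],
  [[6.1,-37.7,0],[0,0,16.8]],
  [[6.1,-37.7,-1],[0,0,16.8]],
  [[6.1,-37.7,-2],[0,0,16.8]],
])

```text
clock: 27.0
position: [0.6422, -0.0016, 0.0396]
ee_rot: [1.117, 1.268, -1.111]
force: [-0.7, 0.2, -3.7]
width: 0.433
```

Call:
servo_tool([
  [[0,0,0],[0,0,0]],
])

```text
clock: 27.1
position: [0.6402, 0.0008, 0.0369]
ee_rot: [1.114, 1.273, -1.112]
force: [0.4, 0.1, -2.5]
width: 0.428
```

```bash
python3 st.py
```

```text
t 27.1 pos cm [64.02  0.08  3.69] fwd [-0.003  0.004 -1.   ] jawyaw 7.5 w 0.428 F [ 0.4  0.1 -2.5] q [-0.39  0.65  0.47  1.72 -0.37  0.87  0.37]
```

Call:
servo_tool([
  [[0.3,-0.35,-2.5],[0,0,0]],
  [[0.3,-0.35,-4.5],[0,0,0]],
  [[0.3,-0.35,-5.5],[0,0,0]],
  [[0.3,-0.35,-5.5],[0,0,0]],
  [[0.3,-0.35,-5.5],[0,0,0]],
])

```text
clock: 27.6
position: [0.6435, -0.002, -0.0177]
ee_rot: [1.114, 1.273, -1.111]
force: [-0.5, -0.8, -2.1]
width: 0.432
```

Run:
```python
from tip import *
tip("tipj",np.array([.6435,-.003,.006]))
```

```text
t 27.6 pos cm [64.35 -0.2  -1.77] fwd [-0.002  0.004 -1.   ] jawyaw 7.56 w 0.432 F [-0.5 -0.8 -2.1] q [-0.36  0.72  0.43  1.74 -0.41  0.77  0.41]
```

View pics/tipj.png

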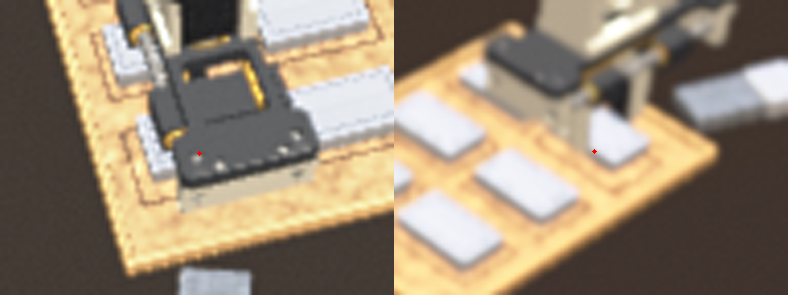

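Call:
servo_tool([
  [[0,-0.1,-0.4],[0,0,0]],
  [[0,-0.1,-0.63],[0,0,0]],
  [[0,-0.1,-0.63],[0,0,0]],
])

```text
clock: 28.0
position: [0.644, -0.0035, -0.0234]
ee_rot: [1.115, 1.272, -1.11]
force: [-0.0, 0.4, -2.3]
width: 0.428
```

Call:
servo_tool([
  [[0,0,0],[0,0,0]],
  [[0,0,0],[0,0,0]],
  [[0,0,0],[0,0,0]],
], grip=0.54)

```text
clock: 28.3
position: [0.6443, -0.0035, -0.0231]
ee_rot: [1.115, 1.272, -1.11]
force: [0.3, 0.5, 0.1]
width: 0.538
```

Call:
servo_tool([
  [[0,0,2],[0,0,0]],
  [[0,0,5],[0,0,0]],
  [[0,0,9],[0,0,0]],
  [[-3,4,12],[0,0,0]],
  [[-6,8,15],[0,0,0]],
  [[-9,12,18],[0,0,0]],
  [[-12,16,18],[0,0,0]],
  [[-15,20,18],[0,0,0]],
  [[-18,24,18],[0,0,0]],
  [[-18,24,18],[0,0,0]],
  [[-18,24,18],[0,0,0]],
])

```text
clock: 29.4
position: [0.4618, 0.2404, 0.1571]
ee_rot: [1.111, 1.276, -1.105]
force: [-0.7, -0.7, -0.6]
width: 0.54
```

Run:
```python
from look import *
look("l3",[("disc",(.426,-.351),circ(.03,.015))],wr=False)
S,D=pickle.load(open("pics/l3.pkl","rb"))
cv2.imwrite("pics/l3s.png",S["frame"]);cv2.imwrite("pics/l3d.png",D["frame"])
lo=cv2.hconcat([rect(S,.41,.72,-.10,.15,.006,.65),rect(D,.41,.72,-.10,.15,.006,.65)])
cv2.imwrite("pics/l3f.png",lo)
```

```text
t 29.4 pos cm [46.18 24.04 15.71] fwd [-0.001  0.006 -1.   ] jawyaw 7.89 w 0.54 F [-0.7 -0.7 -0.6] q [-0.99  0.31  0.53  1.9  -0.2   0.97 -0.23]
disc S [ 0.4244 -0.3511] 0.028
disc D [ 0.429  -0.3496] 0.091
disc SD [ 0.4261 -0.3506] 0.216
```

View pics/l3.png

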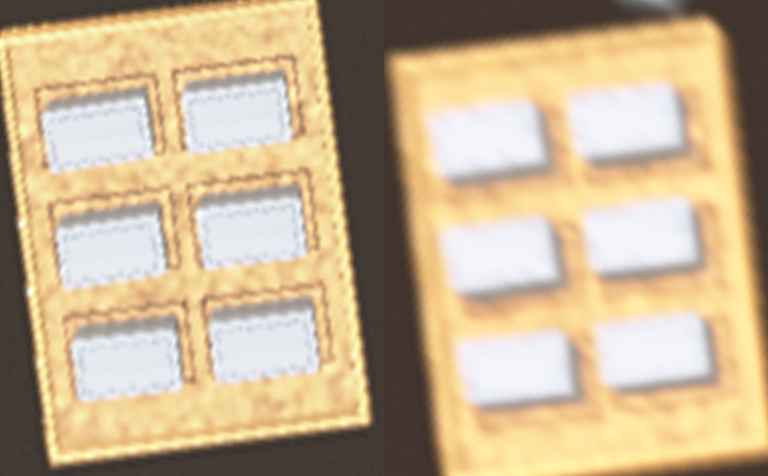

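View pics/l3s.png

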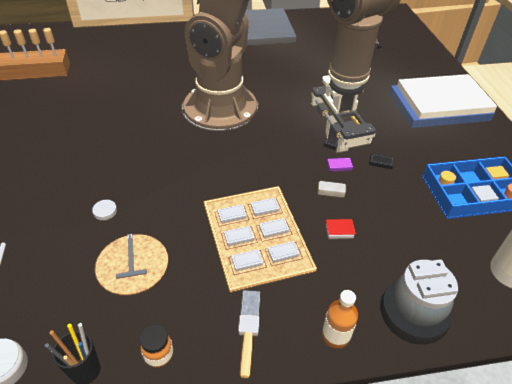

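View pics/l3d.png

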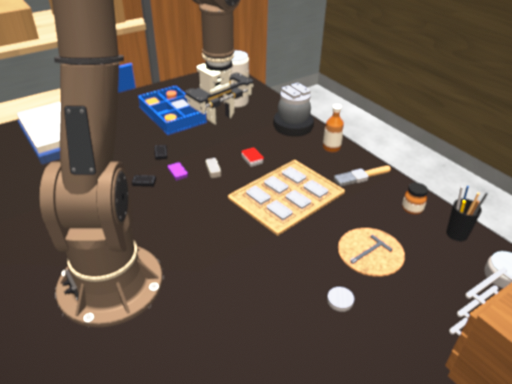

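Run:
```python
from h import *
S,D=pickle.load(open("pics/l3.pkl","rb"))
for p in(S,D):
    a=rect(p,.41,.72,-.10,.15,.021,.5)
    m=((a[...,0].astype(int)>185)).astype(np.uint8)
    m=cv2.morphologyEx(m,cv2.MORPH_OPEN,np.ones((9,9)))
    n,l,s,c=cv2.connectedComponentsWithStats(m)
    for i in range(1,n):
        if s[i,4]<4000: continue
        r=cv2.minAreaRect(np.argwhere(l==i)[:,::-1].astype(np.float32))
        x=.72-r[0][1]*.0005;y=.15-r[0][0]*.0005
        d=np.array([x-.562,y-.0322]);t=.129;u=np.array([[np.cos(t),np.sin(t)],[-np.sin(t),np.cos(t)]])@d
        print(np.round(u*1000,1),"mm tray frame; rect",np.round(np.array(r[1])*.5,1),round(r[2],1))
```

```text
[ 76.4 -46.2] mm tray frame; rect [42.5 69.1] 82.7
[76.4 45.3] mm tray frame; rect [42.4 69. ] 81.3
[  0.2 -46. ] mm tray frame; rect [43.4 68.8] 82.7
[ 0.1 46.5] mm tray frame; rect [42.6 68.8] 81.7
[-74.5 -44.6] mm tray frame; rect [43.  68.9] 82.9
[-74.5  45.5] mm tray frame; rect [42.9 68.8] 83.5
[ 75.4 -47.8] mm tray frame; rect [46.4 73.7] 82.7
[75.8 43.1] mm tray frame; rect [47.6 74.7] 81.2
[ -0. -48.] mm tray frame; rect [46.5 73.4] 83.7
[-0.7 44.2] mm tray frame; rect [46.7 73.5] 81.6
[-75.1 -46.8] mm tray frame; rect [45.6 72.8] 82.7
[-75.2  43.7] mm tray frame; rect [45.7 74. ] 83.6
```

All six blanks measure within about 3 mm of their outline centres (nominal ±76, 0 and ±46 mm), and square to about 1–2°. The key is on the mat and the bystanders look untouched.

```bash
python3 -c "
from cell import arm
print(arm.sign_off())"
```

```text
the job is handed in; nothing more can be done
None
```

I moved the vise key onto the cork mat first. Then I laid the left blank in the nearest outline, and the two right-hand blanks in the middle and farthest outlines. The job was handed in at about 29.5 s of the 72 s allowed; the hand-in gives no verdict.

**Last checks:**
- **Blanks:** in both fixed cameras, all six blanks in the tray measured within about 3 mm of their outline centres and square to about 2°.
- **Key:** it lies flat near the middle of the mat, judged by eye from the pictures.
- **Bystanders:** the disc measured within about 1 mm of its starting place. I checked the stone and tin by eye only; they look unmoved. The black and purple look-alikes were not touched.

**What disagreed:** the fingertips turned out to sit about 36 mm above the reported TCP. The first two tries at the key closed on nothing or slid over its top, with up to about 13 N on the tool. I corrected the heights for that before gripping. The side view also read about 2 mm differently from the scene view.

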